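# Hold a clean bearing ring up in the tongs

### The job

Move the tall jar that stands beside the bearing ring on the steel plate onto the round cork mat, standing upright and wholly on the mat, and never tip it over. Then take the tongs, close their curved jaws around the outside of the ring and hold the ring about 10 cm above the plate; the ring is freshly cleaned, so only the tongs may touch it, never the robot itself. Leave everything else where it is, and finish while still holding the ring up in the tongs: do not put it down.

Things in the scene. Friction and masses are not known exactly. Their poses are not given: they have to be found in the camera images.
- jar_center (a point): Tall closed jar of amber glass, black lid, paper label: 60 mm diameter, 85 mm tall, about 0.25 kg. The point is on its axis half-way up (42.5 mm above its foot); z is up along the axis. It starts on the steel plate, a few mm from the ring.
- ring_center (a point): Plain steel bearing ring, axis upright: 44 mm outer diameter, 34 mm bore, 30 mm tall, about 0.14 kg, on the steel plate. The point is on its axis half-way up (15 mm above its foot).
- plate_top (a point): Dark steel inspection plate fixed to the table, 140 x 150 x 6 mm (its x and y). The point is the centre of its upper face, 6 mm above the table.
- mat_top (a point): Round cork mat fixed to the table, 120 mm diameter, 4 mm thick, either left or right of the plate. The point is the centre of its upper face.
- tongs_grip (a point): Point mid-way between the two finger plates of the tongs, where they are to be squeezed, 14 mm above their underside; x points along the tongs to the jaws, y across, z up. Each plate stands upright, 60 mm long (x), 28 mm tall; over their outsides they measure 53 mm when open, 36 mm when the jaws are closed on the ring. The centre of mass lies within 10 mm of this point.
- tongs_jaws (a point): Centre of the tongs' jaws, 105 mm ahead (+x) of tongs_grip, 12 mm above the tongs' underside. The jaws are two upright V-shaped cradles, each 36 mm long (x) and 24 mm tall, that fit round the outside of the ring; open, they leave 65 mm clear between them, and are 92 mm over their outsides. Axes as for tongs_grip.
- tongs_left (a joint): Closing angle of each arm of the tongs (both move alike): 0 fully open, about 0.08 rad closed on the ring, 0.15 rad at the stop, jaws empty. A spring pushes the finger plates apart with 7 N at the start of closing, 9 N when closed on the ring; squeezed by about 5 mm the tongs can be lifted by their spring force alone, jaws still open.
- jar: The tall jar; origin at the centre of its foot.
- ring: The bearing ring; origin at the centre of its foot.
- tongs: Steel tongs lying flat on the table, left or right of the plate: 0.14 kg, 235 mm long, two arms hinged at a rear hub (ends 125 mm behind the finger plates' centre) that swing alike, mirrored, in the tongs' x-y plane. Origin on the underside below tongs_grip, same axes.
- bush: Leave alone: small brass bush on the far edge of the plate, 18 mm diameter, 16 mm tall; origin at its foot.
- bigring: Leave alone: big dark ring, 100 mm diameter, 28 mm tall; origin at its foot.
- carton: Leave alone: small carton, 90 x 70 x 50 mm; origin at its foot.
- taperoll: Leave alone: roll of brown tape, 90 mm diameter, 40 mm tall; origin at its foot.
- lowjar: Leave alone: low wide white jar, 80 mm diameter, 60 mm tall; origin at its foot.
- driver: Leave alone: screwdriver with black handle, lying on the table at the right; origin at its underside.
- roller: Leave alone: solid steel roller standing on the table, 34 mm diameter, 30 mm tall; origin at its foot.

How it is judged:
By the outcome, as a careful person would: the job done as asked, in the order asked, and still so for the second after the job is handed in, while the arm keeps its last pose, push and grip.
It also fails if it takes over 72 s, if anything falls off the work surface, if the arm or the gripper's body presses on something with over 40 N, if the wrist force passes 120 N, or if a joint passes its speed limit or range.

### The arm

A 6-joint arm with a two-finger parallel gripper is mounted at the origin on the work surface. World frame = base frame: x ahead of the robot, y to its left, z up, the work surface at z = 0. Lengths are in m, angles in rad, forces in N, time in s.
With the tool pointing down it reaches from about 0.25 to 0.85 m from the base axis. Payload 12.5 kg.
Tool frame: the origin (TCP) lies midway between the tips of the shut fingers; the grasp point (between the pads) lies 19 mm behind it; z points along the fingers, y is the direction in which the jaws open and shut (so a half turn about z gives the same grasp; the last joint's range is limited). The gripper opens to 93 mm and grips with 3 to 60 N. Pads are 15 mm wide; open, the fingers measure 128 mm over their backs; the gripper's body (75 mm by 188 mm) begins 65 mm behind the grasp point.
Start: joints at [1.24, 0.351, 1.652, -0, 1.139, -0.085], TCP at [0.134, 0.533, 0.219] pointing down, gripper open.
Joint ranges: [-2.75, 2.75], [-0.79, 2.1], [0.01, 2.65], [-1.57, 4.71], [0.07, 3.14], [-2.87, 2.87]. Speed limits (rad/s): [2.22, 2.22, 2.79, 3.14, 3.14, 3.14].

### API

Orientations are given as a unit quaternion [x, y, z, w].
In Python, from cell import status, imaging, manip gives the robot as it stands. The module is installed in compiled form; this text tells all that it offers.
- The arm moves only by the tool arm_command, never from a script. Its argument "series" is a list of rows, each an object with "travel": the shift along the tool's x, y, z in cm, a list of three; "delta_rot": the turn, a rotation vector about the tool's x, y, z in rad, a list of three; "hand": the gripper command: -1 is shut, 1 is fully open, values between are in proportion. A call has 1 to 20 rows; each row shifts and turns the pose as measured when the row begins, along the tool's axes as they then stand; what a row does not reach is not made up. A row lasts 1/10 s, in which the tool goes at most 50 mm and 8.59 degrees, less where a joint would pass 70% of its speed; a pose out of reach is approached as far as the arm can. A call with a gripper value outside its range is refused whole. The fingers move at their own pace and stop on an object; "squeeze" is the grip in N (left out, the last holds). Time passes only in rows, so rows that do not move let the fingers close. It gives the time, the measured TCP pose, the force and the opening at its end, in the units of the state.
- status.get_state(): the state, without advancing time (a new reading comes with each control period).
- imaging.snapshot(name): name is "side" or "top" or "wrist"; returns the picture (400x640x3 uint8, red, green, blue); there is no depth.
- imaging.camera_params(name): a dict with "fx", "fy", "cx", "cy" (pixels), "R" (3x3) and "t" (3): a world point X has camera coordinates R X + t; the wrist camera has in their place "tool_from_camera" (4x4, takes a point from camera to tool coordinates, whose origin is the TCP and whose axes are the flange's). Camera axes: x right, y down, z forward; pixel columns grow to the right and rows downward; lengths in m; the calibration is good to about 2 mm. The wrist camera is an equidistant fisheye: a pixel r from the principal point sees the ray r / f radians off the axis. A picture is of the moment at which its call begins: read the wrist's pose just before it. camera_params takes no time and is no camera call.
- manip.close_job(): hands the job in, once; it reports no verdict.
Trained networks look in the newest picture that a camera, given by its name, has taken for a name from the list of things; names that differ only in an ending like _2 or _b are one class to them, and where a whole thing is asked for, a point or a joint stands for the part that bears it (a point fixed in the world has none). Each returns a list of dicts, best first, with "conf" (0 to 1); they miss things now and then, are a little off and sometimes report something else, mostly with a low value. They report only what shows in the picture. A call takes as long as a camera call.
- imaging.search_frame(camera, query): "extent" ([left, top, right, bottom] in pixels, round what is visible of it).
The state is a dict: "t": time; "joints": joint angles; "dq": joint speeds; "joint_torque": joint torques, N m; "ee_pos": TCP position; "eef_rot": TCP orientation; "contact_force": force on the tool from outside, world axes, zero at the start; "ft_torque": the same for the moment, N m; "width": finger opening in m.
Only numpy, scipy, OpenCV 4.12 (cv2) and the standard library are available. Lean on these libraries where they do the work, as an engineer would, in place of code of your own. Each camera call takes 0.05 s, during which the arm holds its last target.

## Working session

There is one attempt and no reset: what is moved stays moved. The work goes in short steps, Python scripts to look and compute and a tool call to move; the robot and the scene stay as the last step left them, time stands still between calls to the robot, and variables do not carry over. Pictures are saved under pics/ and viewed, and the job is handed in when it is done.

Besides the shell and the picture viewer there is one more tool, called after "Call:" as name(argument=value, ...) on one line, values as JSON. arm_command: Moves the arm, as the interface text tells. Its arguments: {"type":"object","properties":{"series":{"type":"array"},"squeeze":{"type":"number"}},"required":["series"]}

```bash
ls; mkdir -p pics; python3 - <<'E'
from cell import status, imaging, manip
import cv2
print(status.get_state())
for n in ("side","top","wrist"):
    im=imaging.snapshot(n); cv2.imwrite(f"pics/{n}0.png",im[:,:,::-1]); print(n,imaging.camera_params(n))
for c in("top","side"):
  for q in("jar","ring","plate_top","mat_top","tongs","tongs_jaws","tongs_grip","bush","roller"):
    r=imaging.search_frame(c,q); print(c,q,[([round(v) for v in d["extent"]],round(d["conf"],2)) for d in r[:3]])
E
```

```text
pics
{'t': 0.0, 'joints': array([ 1.24041643e+00,  3.51219217e-01,  1.65242859e+00, -2.79718844e-06,
        1.13911200e+00, -8.45772297e-02]), 'dq': array([-8.07261220e-04,  9.55987678e-05, -1.28894685e-03, -1.02768120e-04,
       -1.96987763e-04,  1.79956668e-04]), 'joint_torque': array([ 4.33065303e-03, -4.97335804e+01, -2.85256737e+01,  7.01254676e-02,
        2.56456569e-02, -8.49315575e-05]), 'ee_pos': array([0.13368389, 0.53314478, 0.21810905]), 'eef_rot': array([ 1.22591565e-01,  9.92457036e-01, -5.71322444e-04, -1.18970088e-04]), 'contact_force': array([ 0.07089176, -0.80876038, -0.23441354]), 'ft_torque': array([ 0.04588189,  0.00413142, -0.04554578]), 'width': 0.09275165693357955}
side {'fx': 478.033424545695, 'fy': 478.033424545695, 'cx': 317.1159177731108, 'cy': 200.65505006572536, 'R': array([[-0.99131777, -0.13071348, -0.01424991],
       [-0.05936625,  0.54163915, -0.83851218],
       [ 0.11732316, -0.83038607, -0.54469648]]), 't': array([0.55841546, 0.10483882, 1.12998523])}
top {'fx': 401.6586779470547, 'fy': 401.6586779470547, 'cx': 318.16015273753777, 'cy': 204.06
[... 833 characters left out ...]
353, 223], 0.83), ([453, 212, 477, 282], 0.29)]
top mat_top [([383, 222, 428, 265], 0.62)]
top tongs [([178, 206, 218, 297], 0.83)]
top tongs_jaws [([177, 208, 216, 297], 0.79)]
top tongs_grip [([175, 205, 221, 297], 0.78), ([326, 192, 344, 211], 0.51)]
top bush []
top roller [([183, 158, 201, 176], 0.66)]
side jar [([293, 192, 315, 234], 0.55)]
side ring []
side plate_top []
side mat_top [([331, 170, 374, 190], 0.87)]
side tongs [([287, 295, 408, 339], 0.57)]
side tongs_jaws [([287, 294, 409, 339], 0.84)]
side tongs_grip [([288, 291, 408, 339], 0.9)]
side bush [([290, 303, 394, 339], 0.47), ([244, 165, 274, 192], 0.47), ([271, 210, 280, 216], 0.4)]
side roller [([241, 167, 276, 192], 0.66)]
```

View pics/top0.png

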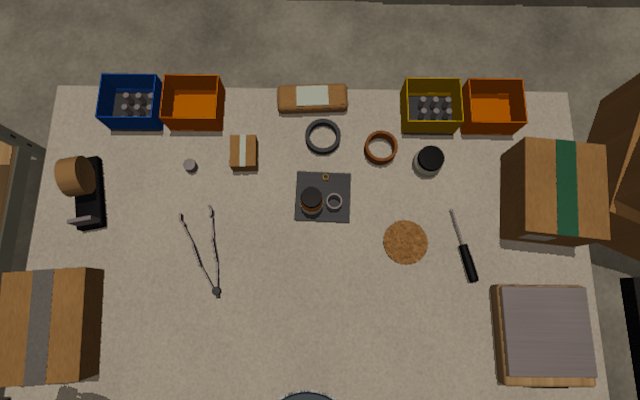

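View pics/side0.png

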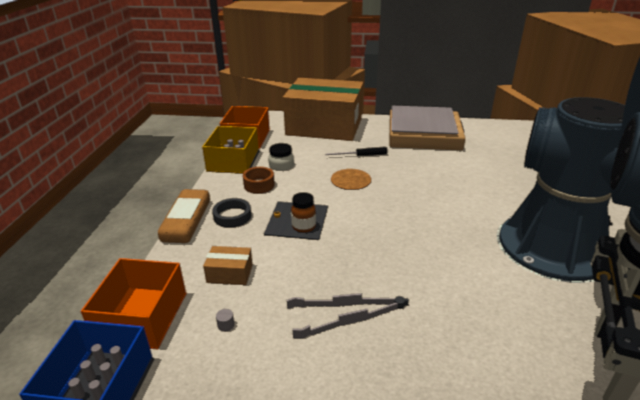

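View pics/wrist0.png

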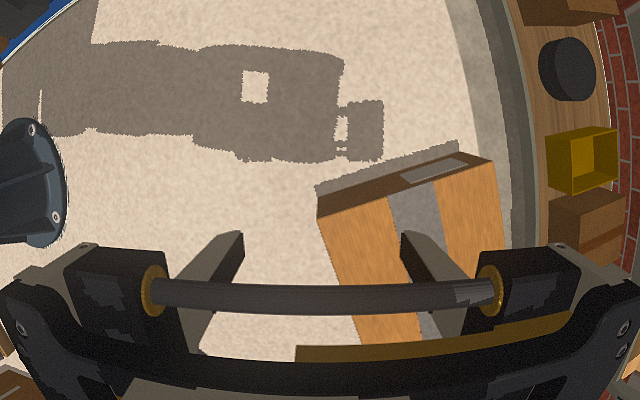

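```bash
cat > h.py <<'E'
import numpy as np, cv2
from scipy.spatial.transform import Rotation as Ro
from cell import status, imaging
def ray(cam,u,v,st=None,P=None):
    P=P or imaging.camera_params(cam)
    if cam!="wrist":
        d=np.array([(u-P["cx"])/P["fx"],(v-P["cy"])/P["fy"],1.]); return -P["R"].T@P["t"], P["R"].T@d
    x,y=u-P["cx"],v-P["cy"]; r=np.hypot(x,y)+1e-9; th=r/P["fx"]
    d=np.array([x/r*np.sin(th),y/r*np.sin(th),np.cos(th)])
    T=P["tool_from_camera"]; R=Ro.from_quat(st["eef_rot"]).as_matrix()
    return R@T[:3,3]+st["ee_pos"], R@T[:3,:3]@d
def onz(cam,u,v,z,st=None):
    o,d=ray(cam,u,v,st); return (o+d*(z-o[2])/d[2])[:2]
def proj(cam,X,st=None):
    P=imaging.camera_params(cam); X=np.asarray(X,float)
    if cam!="wrist":
        c=P["R"]@X+P["t"]; return np.array([P["fx"]*c[0]/c[2]+P["cx"],P["fy"]*c[1]/c[2]+P["cy"]])
    R=Ro.from_quat(st["eef_rot"]).as_matrix(); p=R.T@(X-st["ee_pos"]); T=P["tool_from_camera"]
    c=T[:3,:3].T@(p-T[:3,3]); n=np.linalg.norm(c[:2])+1e-12; th=np.arctan2(n,c[2])
    return np.array([P["cx"],P["cy"]])+c[:2]/n*th*P["fx"]
def move(target,yaw_deg=None,st=None):
    """target TCP world -> tool travel cm, and tool z rot to get tool-y axis at yaw_deg(mod 180)"""
    st=st or status.get_state(); R=Ro.from_quat(st["eef_rot"]).as_matrix()
    print("travel cm",np.round(R.T@(np.array(target)-st["ee_pos"])*100,2))
    ya=np.degrees(np.arctan2(R[1,1],R[0,1])); print("tool y heading",round(ya,2),"tilt",np.round(R[:,2],4))
    if yaw_deg is not None:
        D=Ro.from_euler('z',yaw_deg,degrees=True).as_matrix()@np.array([[1,0,0],[0,1,0],[0,0,1.]])
        y=D[:,0]; z=np.array([0,0,-1.]); 
        for s in (1,-1):
            Rt=np.column_stack([np.cross(s*y,z),s*y,z]); print("rotvec",s,np.round(Ro.from_matrix(R.T@Rt).as_rotvec(),4))
E
python3 - <<'E'
from h import *
im=cv2.imread("pics/top0.png")
cv2.imwrite("pics/c1.png",cv2.resize(im[165:265,285:445],None,fx=5,fy=5,interpolation=2))
cv2.imwrite("pics/c2.png",cv2.resize(im[195:305,150:250],None,fx=5,fy=5,interpolation=2))
print("plate",onz("top",323,197,.006)); print("mat",onz("top",405.5,242.5,.004)); print("ring",onz("top",334,201,.036))
print("lid",onz("top",311,197,.091),"hub",onz("top",216.5,292,.02),"j",onz("top",182,216,.02),onz("top",211,211,.02))
print("side lid", onz("side",303,199,.091),"mat",onz("side",351,179,.004))
move([.5,.0,.3],0)
E
```

```text
plate [ 0.61895608 -0.03344104]
mat [ 0.49724283 -0.25517012]
ring [ 0.60103454 -0.06232321]
lid [ 0.59759002 -0.00213688] hub [0.36164385 0.23659887] j [0.55824657 0.34209284] [0.57288935 0.26584773]
side lid [0.59543908 0.005257  ] mat [ 0.49652394 -0.24946681]
travel cm [-48.5  -42.83  -8.14]
tool y heading 75.92 tilt [-0.  0. -1.]
rotvec 1 [-0.    -0.     1.325]
rotvec -1 [ 0.     -0.     -1.8166]
```

View pics/c1.png

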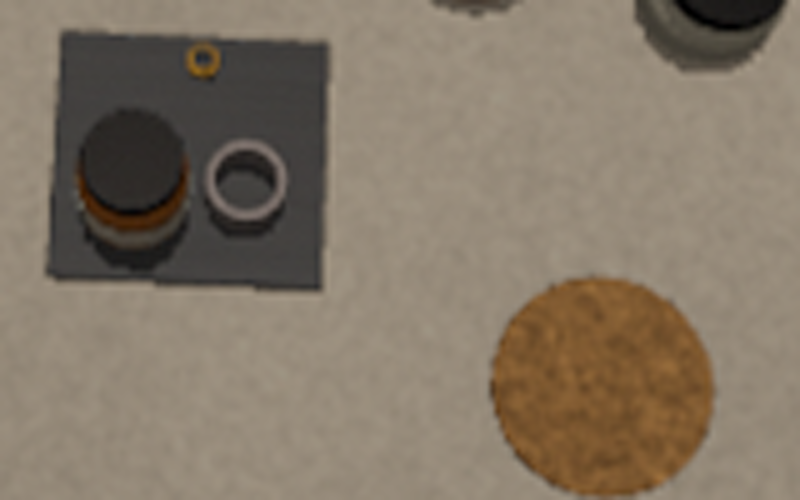

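View pics/c2.png

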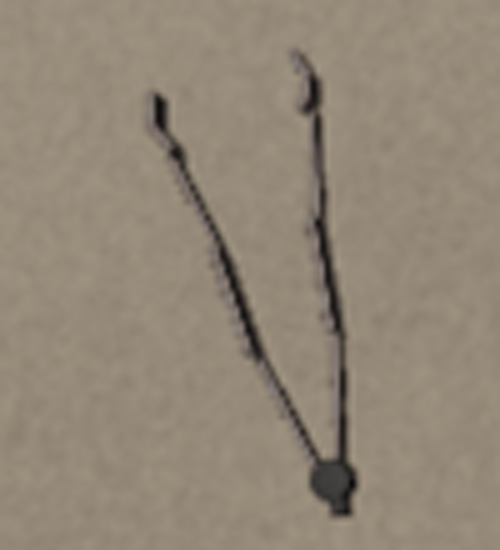

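```bash
cat >> h.py <<'E'
def plan(target,Rt,n,st=None,maxmm=45):
    """print rows: n rows straight, turning evenly; rounded"""
    st=st or status.get_state(); R=Ro.from_quat(st["eef_rot"]); p=np.array(st["ee_pos"]); q=(R.inv()*Rt).as_rotvec()
    rows=[]
    for k in range(n):
        d=(np.array(target)-p)/(n-k); t=np.round(R.inv().apply(d)*100,2); w=np.round((R.inv()*Rt).as_rotvec()/(n-k),3)
        p=p+R.apply(t/100); R=R*Ro.from_rotvec(w); rows.append((t.tolist(),w.tolist()))
    for r in rows: print(r)
def down(deg):
    y=np.array([np.cos(np.radians(deg)),np.sin(np.radians(deg)),0]); z=np.array([0,0,-1.])
    return Ro.from_matrix(np.column_stack([np.cross(y,z),y,z]))
E
python3 - <<'E'
from h import *
print("bush",onz("top",325.7,178,.014)); 
plan([.60,-.02,.24],down(0),17)
E
```

```text
bush [ 0.67075819 -0.04020864]
([-3.45, -2.49, -0.13], [-0.0, -0.0, 0.078])
([-3.64, -2.21, -0.13], [-0.0, -0.0, 0.078])
([-3.8, -1.92, -0.13], [-0.0, -0.0, 0.078])
([-3.94, -1.62, -0.12], [-0.0, -0.0, 0.078])
([-4.05, -1.31, -0.13], [-0.0, -0.0, 0.078])
([-4.14, -0.99, -0.12], [-0.0, -0.0, 0.078])
([-4.2, -0.67, -0.13], [-0.0, -0.0, 0.078])
([-4.24, -0.34, -0.12], [-0.0, -0.0, 0.078])
([-4.26, -0.0, -0.13], [-0.0, -0.0, 0.078])
([-4.24, 0.33, -0.12], [-0.0, -0.0, 0.078])
([-4.21, 0.66, -0.13], [-0.0, -0.0, 0.078])
([-4.14, 0.98, -0.12], [-0.0, -0.0, 0.078])
([-4.05, 1.3, -0.13], [-0.0, -0.0, 0.078])
([-3.94, 1.61, -0.12], [-0.0, -0.0, 0.078])
([-3.8, 1.92, -0.13], [-0.0, -0.0, 0.078])
([-3.64, 2.21, -0.12], [-0.0, -0.0, 0.077])
([-3.47, 2.47, -0.13], [-0.0, -0.0, 0.078])
```

Call:
arm_command(series=[{"travel":[-3.4,-2.5,-0.1],"delta_rot":[0,0,0.078],"hand":0.65},{"travel":[-3.6,-2.2,-0.1],"delta_rot":[0,0,0.078],"hand":0.65},{"travel":[-3.8,-1.9,-0.1],"delta_rot":[0,0,0.078],"hand":0.65},{"travel":[-3.9,-1.6,-0.1],"delta_rot":[0,0,0.078],"hand":0.65},{"travel":[-4.0,-1.3,-0.1],"delta_rot":[0,0,0.078],"hand":0.65},{"travel":[-4.1,-1.0,-0.1],"delta_rot":[0,0,0.078],"hand":0.65},{"travel":[-4.2,-0.7,-0.1],"delta_rot":[0,0,0.078],"hand":0.65},{"travel":[-4.2,-0.3,-0.1],"delta_rot":[0,0,0.078],"hand":0.65},{"travel":[-4.3,0,-0.1],"delta_rot":[0,0,0.078],"hand":0.65},{"travel":[-4.2,0.3,-0.1],"delta_rot":[0,0,0.078],"hand":0.65},{"travel":[-4.2,0.7,-0.1],"delta_rot":[0,0,0.078],"hand":0.65},{"travel":[-4.1,1.0,-0.1],"delta_rot":[0,0,0.078],"hand":0.65},{"travel":[-4.0,1.3,-0.1],"delta_rot":[0,0,0.078],"hand":0.65},{"travel":[-3.9,1.6,-0.1],"delta_rot":[0,0,0.078],"hand":0.65},{"travel":[-3.8,1.9,-0.1],"delta_rot":[0,0,0.078],"hand":0.65},{"travel":[-3.6,2.2,-0.1],"delta_rot":[0,0,0.078],"hand":0.65},{"travel":[-3.5,2.5,-0.1],"delta_rot":[0,0,0.078],"hand":0.65},{"travel":[0,0,0],"delta_rot":[0,0,0],"hand":0.65}])

```text
t: 2.85
ee_pos: [0.6018, -0.0508, 0.2374]
eef_rot: [0.726, 0.688, 0.003, 0.001]
contact_force: [-0.1, 0.4, 0.0]
width: 0.0767
```

```bash
python3 - <<'E'
from h import *
st=status.get_state(); im=imaging.snapshot("wrist"); cv2.imwrite("pics/w1.png",im[:,:,::-1])
print(st["ee_pos"],st["joints"].round(2)); move([.6,-.02,.24],0)
for q in("jar","ring"):
    r=imaging.search_frame("wrist",q); print(q,[([round(v) for v in d["extent"]],round(d["conf"],2)) for d in r[:3]])
E
```

```text
[ 0.60180148 -0.05082211  0.23738227] [-0.16  0.43  1.49  0.    1.22 -0.11]
travel cm [ 2.9  -0.21 -0.27]
tool y heading -2.95 tilt [ 0.0052  0.0036 -1.    ]
rotvec 1 [ 0.0051 -0.0037 -0.0514]
rotvec -1 [-0.0057 -0.0079  3.0901]
jar [([290, 113, 341, 166], 0.77)]
ring [([302, 167, 341, 204], 0.79)]
```

View pics/w1.png

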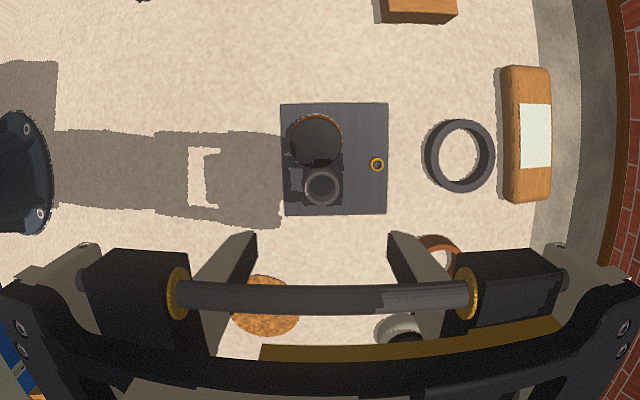

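```bash
cat > pk.py <<'E'
from h import *
def zoom(src,dst,x0,y0,x1,y1,f): cv2.imwrite(dst,cv2.resize(cv2.imread(src)[y0:y1,x0:x1],None,fx=f,fy=f,interpolation=2))
E
python3 - <<'E'
from pk import *
im=cv2.imread("pics/w1.png"); im=np.clip(im.astype(float)*2.0,0,255).astype('uint8'); cv2.imwrite("pics/w1b.png",im)
zoom("pics/w1b.png","pics/w1z.png",275,95,395,220,4.5)
E
```

```text
(no output)
```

View pics/w1z.png

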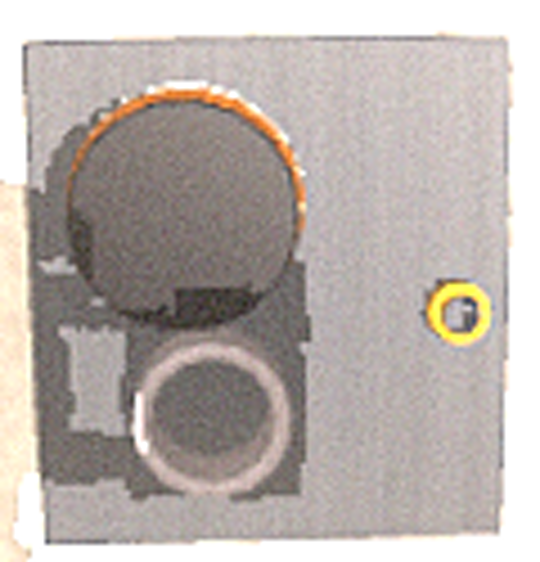

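```bash
python3 - <<'E'
from h import *
st=status.get_state()
g=lambda u,v,z: onz("wrist",275+u/4.5,95+v/4.5,z,st).round(4)
print("lid c",g(184.5,212,.091),"l/r",g(68,210,.091),g(301,210,.091),"t/b",g(184,97,.091),g(184,327,.091))
print("ring c",g(212,419,.036),"lr",g(133,419,.036),g(290,419,.036),g(212,342,.036),g(212,496,.036))
c=[g(25,38,.006),g(508,38,.006),g(500,535,.006),g(48,545,.006)];print("plate",c,np.mean(c,0))
print("bush",g(459,313,.022))
a=np.array(c); print(np.degrees(np.arctan2(*(a[1]-a[0])[::-1])),np.degrees(np.arctan2(*(a[2]-a[3])[::-1])))
E
```

```text
lid c [0.5964 0.0031] l/r [0.5703 0.005 ] [0.6225 0.0023] t/b [0.5976 0.0289] [ 0.5949 -0.023 ]
ring c [ 0.6    -0.0571] lr [ 0.5786 -0.056 ] [ 0.621  -0.0582] [ 0.601  -0.0361] [ 0.5989 -0.0787]
plate [array([0.5524, 0.0495]), array([0.6897, 0.0439]), array([ 0.6854, -0.1041]), array([ 0.5486, -0.1001])] [ 0.619025 -0.0277  ]
bush [ 0.6703 -0.0332]
-2.335605410104062 -1.6748379905292108
```

```bash
python3 - <<'E'
from h import *
plan([.597,.0025,.13],down(0),4)
E
```

```text
([1.22, -0.13, 2.69], [0.001, -0.001, -0.012])
([1.22, -0.12, 2.69], [0.001, -0.001, -0.012])
([1.22, -0.1, 2.69], [0.001, -0.001, -0.012])
([1.23, -0.08, 2.69], [0.002, -0.001, -0.012])
```

Call:
arm_command(series=[{"travel":[1.3,-0.1,2.7],"delta_rot":[0.001,-0.001,-0.013],"hand":0.65},{"travel":[1.3,-0.1,2.7],"delta_rot":[0.001,-0.001,-0.013],"hand":0.65},{"travel":[1.3,-0.1,2.7],"delta_rot":[0.001,-0.001,-0.013],"hand":0.65},{"travel":[1.3,-0.1,2.6],"delta_rot":[0.002,-0.001,-0.012],"hand":0.65},{"travel":[0,0,0],"delta_rot":[0,0,0],"hand":0.65},{"travel":[0,0,0],"delta_rot":[0,0,0],"hand":0.65}])

```text
t: 3.6
ee_pos: [0.5945, 0.0134, 0.1307]
eef_rot: [0.701, 0.713, 0.001, 0.001]
contact_force: [0.2, -0.2, 1.2]
width: 0.0773
```

```bash
python3 - <<'E'
from h import *
st=status.get_state(); im=imaging.snapshot("wrist"); cv2.imwrite("pics/w2.png",np.clip(im[:,:,::-1].astype(float)*1.6,0,255))
print(st["ee_pos"],st["t"]); move([.597,.0025,.029],0)
E
```

```text
[0.59445814 0.01343951 0.13067657] 3.6
travel cm [-1.09  0.22 10.17]
tool y heading 0.89 tilt [ 0.0028 -0.     -1.    ]
rotvec 1 [0.0028 0.0001 0.0155]
rotvec -1 [-1.0000e-04  4.4000e-03 -3.1261e+00][ WARN:0@1.980] global loadsave.cpp:1063 imwrite_ Unsupported depth image for selected encoder is fallbacked to CV_8U.
```

View pics/w2.png

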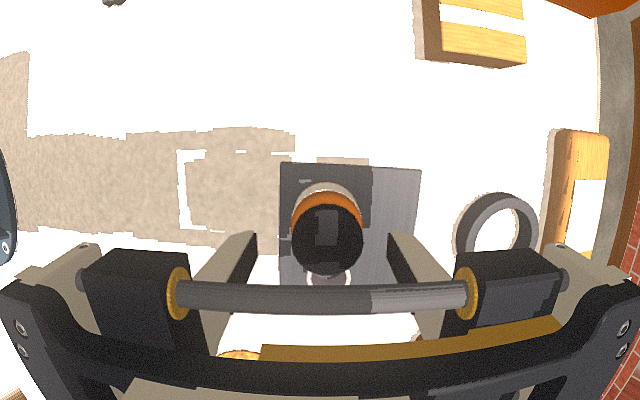

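```bash
python3 - <<'E'
from h import *
st=status.get_state()
print(onz("wrist",327,240,.091,st),onz("wrist",291,240,.091,st),onz("wrist",363,240,.091,st),onz("wrist",327,204,.091,st),onz("wrist",327,276,.091,st))
E
```

```text
[0.5981563 0.0012858] [0.57228673 0.00084508] [0.62415574 0.00144594] [0.5976313  0.02812738] [ 0.59877065 -0.02829012]
```

Call:
arm_command(series=[{"travel":[-1.1,0.3,0],"delta_rot":[0.003,0,0.015],"hand":0.65},{"travel":[0,0,0],"delta_rot":[0,0,0],"hand":0.65},{"travel":[0,0,0],"delta_rot":[0,0,0],"hand":0.65}])

```text
t: 3.95
ee_pos: [0.5992, 0.0002, 0.1343]
eef_rot: [0.708, 0.706, 0.001, 0.002]
contact_force: [0.5, -0.1, -0.6]
width: 0.0766
```

```bash
python3 - <<'E'
from h import *
st=status.get_state(); print(st["ee_pos"])
move([.598,.0012,.029],0)
E
```

```text
[5.99248710e-01 2.29793952e-04 1.34345627e-01]
travel cm [ 0.1  -0.17 10.53]
tool y heading -0.11 tilt [ 4.6e-03 -6.0e-04 -1.0e+00]
rotvec 1 [ 0.0046  0.0006 -0.0018]
rotvec -1 [ 9.0000e-04 -7.2000e-03  3.1397e+00]
```

Call:
arm_command(series=[{"travel":[0.1,-0.1,2.0],"delta_rot":[0.004,0,0],"hand":0.65},{"travel":[0,0,2.2],"delta_rot":[0,0,0],"hand":0.65},{"travel":[0,0,2.0],"delta_rot":[0,0,0],"hand":0.65},{"travel":[0,0,2.0],"delta_rot":[0,0,0],"hand":0.65},{"travel":[0,0,1.2],"delta_rot":[0,0,0],"hand":0.65},{"travel":[0,0,0.3],"delta_rot":[0,0,0],"hand":0.65},{"travel":[0,0,0],"delta_rot":[0,0,0],"hand":0.65},{"travel":[0,0,0],"delta_rot":[0,0,0],"hand":0.65}])

```text
t: 4.75
ee_pos: [0.6022, -0.0016, 0.0393]
eef_rot: [0.709, 0.705, 0.003, 0.004]
contact_force: [-0.6, -0.3, -0.7]
width: 0.077
```

```bash
python3 - <<'E'
from h import *
st=status.get_state(); im=imaging.snapshot("wrist"); cv2.imwrite("pics/w3.png",np.clip(im[:,:,::-1].astype(float)*1.6,0,255).astype('uint8'))
print(st["ee_pos"],st["t"]); move([.598,.0012,.029],0)
E
```

```text
[ 0.60219492 -0.00157178  0.03925356] 4.75
travel cm [ 0.28 -0.45  1.04]
tool y heading -0.32 tilt [ 0.01   -0.0013 -0.9999]
rotvec 1 [ 0.01    0.0013 -0.0056]
rotvec -1 [ 2.1000e-03 -1.5700e-02  3.1359e+00]
```

View pics/w3.png

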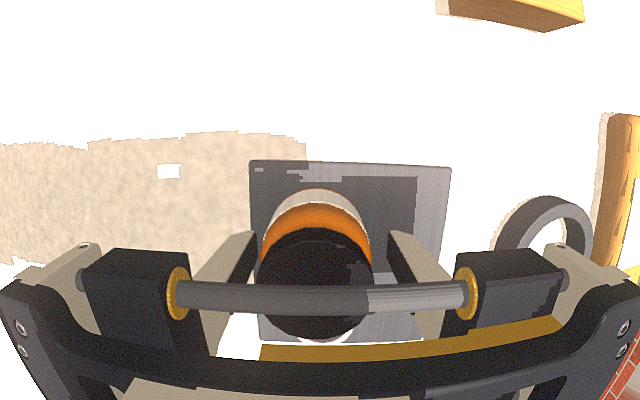

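Call:
arm_command(series=[{"travel":[0.2,-0.3,0.5],"delta_rot":[0.008,0.001,-0.005],"hand":0.65},{"travel":[0.1,-0.2,0.5],"delta_rot":[0.005,0,0],"hand":0.65},{"travel":[0,0,0],"delta_rot":[0,0,0],"hand":0.65},{"travel":[0,0,0],"delta_rot":[0,0,0],"hand":0.65}])

```text
t: 5.2
ee_pos: [0.5977, 0.0018, 0.0301]
eef_rot: [0.707, 0.707, -0.001, -0.001]
contact_force: [0.0, 1.0, 0.3]
width: 0.0764
```

```bash
python3 - <<'E'
from h import *
move([.598,.0012,.029],0)
E
```

```text
travel cm [-0.06  0.03  0.11]
tool y heading 0.01 tilt [-1.8e-03 -4.0e-04 -1.0e+00]
rotvec 1 [-0.0018  0.0004  0.0001]
rotvec -1 [-6.0000e-04 -2.9000e-03 -3.1415e+00]
```

Aligned; close on the jar.

Call:
arm_command(series=[{"travel":[0,0,0],"delta_rot":[0,0,0],"hand":0.4},{"travel":[0,0,0],"delta_rot":[0,0,0],"hand":0.3},{"travel":[0,0,0],"delta_rot":[0,0,0],"hand":0.1},{"travel":[0,0,0],"delta_rot":[0,0,0],"hand":0.0},{"travel":[0,0,0],"delta_rot":[0,0,0],"hand":0.0},{"travel":[0,0,0],"delta_rot":[0,0,0],"hand":-0.1}], squeeze=20)

```text
t: 5.8
ee_pos: [0.598, 0.0018, 0.0303]
eef_rot: [0.707, 0.707, -0.001, -0.0]
contact_force: [0.2, 0.8, -0.2]
width: 0.0591
```

```bash
python3 - <<'E'
from h import *
s=status.get_state();print(s["width"]);move([.598,.0012,.16],0)
E
```

```text
0.059139488526916695
travel cm [-6.000e-02 -1.000e-02 -1.297e+01]
tool y heading -0.0 tilt [-1.3e-03 -4.0e-04 -1.0e+00]
rotvec 1 [-0.0013  0.0004 -0.    ]
rotvec -1 [6.0000e-04 2.1000e-03 3.1416e+00]
```

Call:
arm_command(series=[{"travel":[0,0,-0.6],"delta_rot":[0,0,0],"hand":-0.4},{"travel":[0,0,-1.2],"delta_rot":[0,0,0],"hand":-0.4},{"travel":[0,0,-1.8],"delta_rot":[0,0,0],"hand":-0.4},{"travel":[0,0,-1.8],"delta_rot":[0,0,0],"hand":-0.4},{"travel":[0,0,-1.5],"delta_rot":[0,0,0],"hand":-0.4},{"travel":[0,0,-0.7],"delta_rot":[0,0,0],"hand":-0.4},{"travel":[0,0,0],"delta_rot":[0,0,0],"hand":-0.4},{"travel":[0,0,0],"delta_rot":[0,0,0],"hand":-0.4}])

```text
t: 6.6
ee_pos: [0.5972, 0.0018, 0.1124]
eef_rot: [0.707, 0.707, -0.001, -0.001]
contact_force: [0.3, -0.3, -3.5]
width: 0.0593
```

```bash
python3 - <<'E'
from h import *
s=status.get_state();print(s["width"],s["ee_pos"]);im=imaging.snapshot("wrist"); cv2.imwrite("pics/w4.png",np.clip(im[:,:,::-1].astype(float)*1.6,0,255).astype('uint8'))
move([.497,-.253,.1],0)
plan([.497,-.253,.1],down(0),9)
E
```

```text
0.05928191220336251 [0.5972235  0.00180184 0.11238441]
travel cm [-25.48 -10.02   1.26]
tool y heading -0.0 tilt [-2.5e-03 -3.0e-04 -1.0e+00]
rotvec 1 [-0.0025  0.0003 -0.    ]
rotvec -1 [5.0000e-04 3.9000e-03 3.1416e+00]
([-2.83, -1.11, 0.14], [-0.0, 0.0, -0.0])
([-2.83, -1.11, 0.14], [-0.0, 0.0, -0.0])
([-2.83, -1.11, 0.14], [-0.0, 0.0, -0.0])
([-2.83, -1.11, 0.14], [-0.0, 0.0, -0.0])
([-2.83, -1.12, 0.14], [-0.0, 0.0, -0.0])
([-2.83, -1.11, 0.14], [-0.001, 0.0, -0.0])
([-2.83, -1.12, 0.14], [-0.0, 0.0, -0.0])
([-2.84, -1.11, 0.14], [-0.001, 0.0, -0.0])
([-2.83, -1.12, 0.13], [-0.0, 0.0, -0.0])
```

View pics/w4.png

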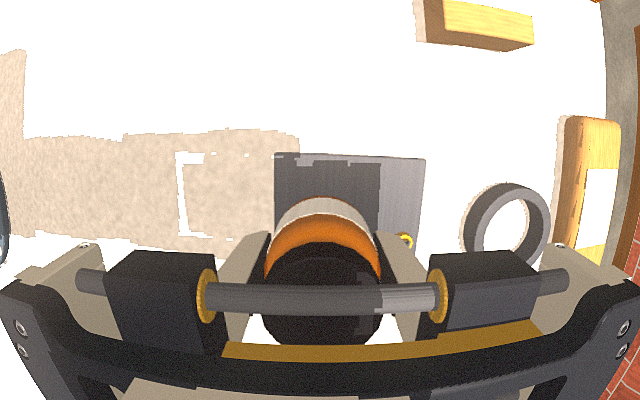

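Jar is held and up (force −3.5 N). Carry to the mat, smooth ramp.

Call:
arm_command(series=[{"travel":[-1.0,-0.4,0],"delta_rot":[0,0,0],"hand":-0.4},{"travel":[-1.9,-0.7,0],"delta_rot":[0,0,0],"hand":-0.4},{"travel":[-2.5,-1.0,0],"delta_rot":[0,0,0],"hand":-0.4},{"travel":[-2.8,-1.1,0.1],"delta_rot":[0,0,0],"hand":-0.4},{"travel":[-2.8,-1.1,0.1],"delta_rot":[0,0,0],"hand":-0.4},{"travel":[-2.8,-1.1,0.1],"delta_rot":[0,0,0],"hand":-0.4},{"travel":[-2.8,-1.1,0.1],"delta_rot":[0,0,0],"hand":-0.4},{"travel":[-2.8,-1.1,0.1],"delta_rot":[0,0,0],"hand":-0.4},{"travel":[-2.2,-0.9,0.1],"delta_rot":[0,0,0],"hand":-0.4},{"travel":[-1.5,-0.6,0],"delta_rot":[0,0,0],"hand":-0.4},{"travel":[-0.8,-0.3,0],"delta_rot":[0,0,0],"hand":-0.4},{"travel":[-0.3,-0.1,0],"delta_rot":[0,0,0],"hand":-0.4},{"travel":[0,0,0],"delta_rot":[0,0,0],"hand":-0.4},{"travel":[0,0,0],"delta_rot":[0,0,0],"hand":-0.4}])

```text
t: 8.05
ee_pos: [0.4903, -0.2529, 0.0986]
eef_rot: [0.707, 0.707, -0.004, -0.007]
contact_force: [0.7, 0.7, -2.3]
width: 0.0592
```

```bash
python3 - <<'E'
from h import *
s=status.get_state();print(s["width"],s["ee_pos"])
for c in("top","side"):
    im=imaging.snapshot(c); cv2.imwrite(f"pics/{c}5.png",im[:,:,::-1])
move([.497,-.253,.033],0)
a=cv2.imread("pics/top5.png")[190:290,340:460];b=cv2.imread("pics/side5.png")[120:240,290:430]
cv2.imwrite("pics/z5.png",np.hstack([cv2.resize(a,(400,333),interpolation=2),cv2.resize(b,(389,333),interpolation=2)]))
E
```

```text
0.05916627403416503 [ 0.4902738  -0.25292388  0.09863071]
travel cm [-0.04  0.76  6.56]
tool y heading 0.02 tilt [-0.0154  0.0037 -0.9999]
rotvec 1 [-0.0154 -0.0037  0.0004]
rotvec -1 [ 0.0058 -0.0241 -3.1411]
```

View pics/z5.png

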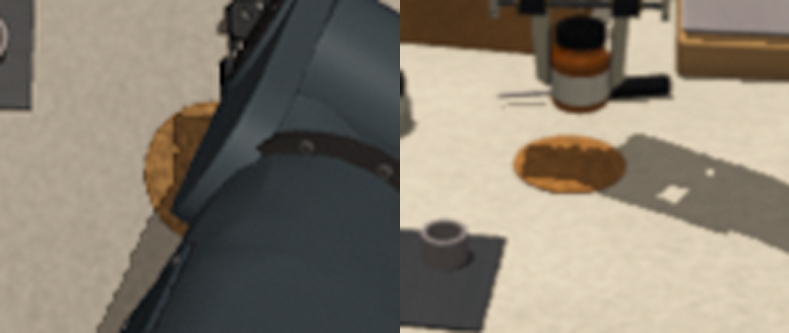

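Call:
arm_command(series=[{"travel":[0,0.5,1.0],"delta_rot":[-0.012,-0.003,0],"hand":-0.4},{"travel":[0,0.2,1.5],"delta_rot":[-0.004,-0.001,0],"hand":-0.4},{"travel":[0,0,1.5],"delta_rot":[0,0,0],"hand":-0.4},{"travel":[0,0,1.0],"delta_rot":[0,0,0],"hand":-0.4},{"travel":[0,0,0.3],"delta_rot":[0,0,0],"hand":-0.4},{"travel":[0,0,0],"delta_rot":[0,0,0],"hand":-0.4},{"travel":[0,0,0],"delta_rot":[0,0,0],"hand":-0.4}])

```text
t: 8.85
ee_pos: [0.4998, -0.2503, 0.0451]
eef_rot: [0.705, 0.709, 0.001, 0.002]
contact_force: [0.2, 0.2, -2.2]
width: 0.0592
```

```bash
python3 - <<'E'
from h import *
s=status.get_state();print(s["width"],s["ee_pos"])
move([.497,-.2525,.0285],0)
E
```

```text
0.059240094182299904 [ 0.49980707 -0.25033282  0.04512716]
travel cm [-0.21 -0.29  1.66]
tool y heading 0.29 tilt [ 0.0035 -0.0015 -1.    ]
rotvec 1 [0.0035 0.0016 0.005 ]
rotvec -1 [-2.4000e-03  5.5000e-03 -3.1366e+00]
```

Call:
arm_command(series=[{"travel":[-0.1,-0.2,0.5],"delta_rot":[0.003,0.001,0.003],"hand":-0.4},{"travel":[0,0,0.4],"delta_rot":[0,0,0],"hand":-0.4},{"travel":[0,0,0.2],"delta_rot":[0,0,0],"hand":-0.4},{"travel":[0,0,0],"delta_rot":[0,0,0],"hand":-0.4}])

```text
t: 9.25
ee_pos: [0.4982, -0.2519, 0.0345]
eef_rot: [0.707, 0.708, 0.0, 0.001]
contact_force: [-0.6, 0.6, -3.0]
width: 0.0589
```

```bash
python3 - <<'E'
from h import *
s=status.get_state();print(s["width"],s["ee_pos"],s["contact_force"])
move([.497,-.2525,.0285],0)
E
```

```text
0.05890599549243474 [ 0.49822661 -0.25188082  0.03446114] [-0.58163055  0.59543311 -3.01682508]
travel cm [-0.06 -0.12  0.6 ]
tool y heading 0.09 tilt [ 0.002  -0.0015 -1.    ]
rotvec 1 [0.002  0.0015 0.0015]
rotvec -1 [-2.4000e-03  3.1000e-03 -3.1401e+00]
```

Call:
arm_command(series=[{"travel":[0,-0.1,0.3],"delta_rot":[0.002,0.001,0.001],"hand":-0.4},{"travel":[0,0,0.2],"delta_rot":[0,0,0],"hand":-0.4},{"travel":[0,0,0.1],"delta_rot":[0,0,0],"hand":-0.4},{"travel":[0,0,0],"delta_rot":[0,0,0],"hand":-0.4}])

```text
t: 9.65
ee_pos: [0.4973, -0.252, 0.0283]
eef_rot: [0.707, 0.707, -0.0, 0.0]
contact_force: [-1.0, 0.2, 0.3]
width: 0.0592
```

```bash
python3 - <<'E'
from h import *
s=status.get_state();print(s["width"],s["ee_pos"],s["contact_force"])
move([.497,-.2525,.0285],0)
E
```

```text
0.059177806258104544 [ 0.49730724 -0.25200799  0.02827658] [-0.95032097  0.15141097  0.33052653]
travel cm [-0.05 -0.03 -0.02]
tool y heading 0.02 tilt [ 1.e-04 -6.e-04 -1.e+00]
rotvec 1 [0.0001 0.0006 0.0004]
rotvec -1 [-1.0000e-03  2.0000e-04 -3.1412e+00]
```

Call:
arm_command(series=[{"travel":[0,0,0],"delta_rot":[0,0,0],"hand":0.5},{"travel":[0,0,0],"delta_rot":[0,0,0],"hand":0.7},{"travel":[0,0,0],"delta_rot":[0,0,0],"hand":0.8},{"travel":[0,0,0],"delta_rot":[0,0,0],"hand":0.8},{"travel":[0,0,-2],"delta_rot":[0,0,0],"hand":0.8},{"travel":[0,0,-3],"delta_rot":[0,0,0],"hand":0.8},{"travel":[0,0,-4],"delta_rot":[0,0,0],"hand":0.8},{"travel":[0,0,-5],"delta_rot":[0,0,0],"hand":0.8},{"travel":[0,0,-5],"delta_rot":[0,0,0],"hand":0.8},{"travel":[0,0,-2],"delta_rot":[0,0,0],"hand":0.8}])

```text
t: 10.65
ee_pos: [0.4961, -0.2512, 0.2433]
eef_rot: [0.707, 0.707, -0.001, -0.002]
contact_force: [0.0, 0.7, -0.2]
width: 0.0839
```

```bash
python3 - <<'E'
from h import *
s=status.get_state();print(s["width"],s["ee_pos"],s["contact_force"])
im=imaging.snapshot("wrist"); cv2.imwrite("pics/w6.png",np.clip(im[:,:,::-1].astype(float)*1.3,0,255).astype('uint8'))
im=imaging.snapshot("side"); cv2.imwrite("pics/s6.png",cv2.resize(np.ascontiguousarray(im[140:260,260:420,::-1]),None,fx=4,fy=4,interpolation=2))
# tongs rough: 
hub=onz("top",216.5,292,.02); 
z0=lambda u,v,z:onz("top",150+u/5,195+v/5,z)
print("hub",z0(333,482,.02),"plates L",z0(240,300,.02),"R",z0(330,275,.02),"jaws",z0(160,115,.02),z0(312,85,.02))
E
```

```text
0.08385821025285643 [ 0.49609178 -0.25117428  0.24334185] [ 0.0338358   0.71147916 -0.18082944]
hub [0.36314536 0.23644646] plates L [0.45526144 0.29130393] R [0.46890296 0.24529132] jaws [0.55282709 0.34161639] [0.5702116  0.26191411]
```

View pics/w6.png

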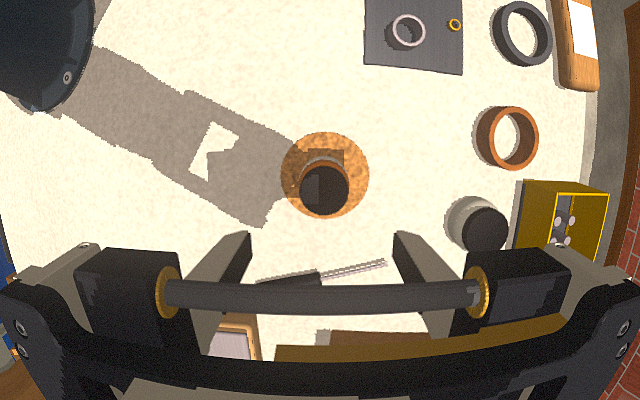

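View pics/s6.png

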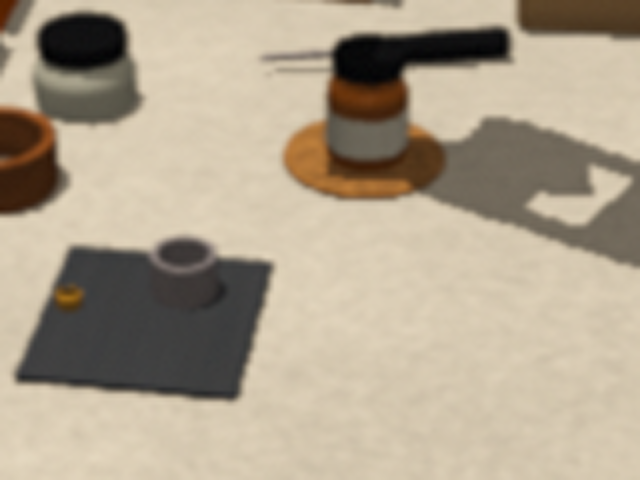

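```bash
python3 - <<'E'
from h import *
plan([.455,.267,.17],down(-72),15)
E
```

```text
([3.45, -0.27, 0.49], [-0.0, 0.0, 0.084])
([3.42, -0.56, 0.49], [-0.0, 0.0, 0.084])
([3.36, -0.85, 0.49], [-0.0, 0.0, 0.084])
([3.28, -1.12, 0.49], [-0.0, 0.0, 0.084])
([3.17, -1.4, 0.49], [-0.0, 0.0, 0.084])
([3.04, -1.66, 0.49], [-0.0, 0.0, 0.084])
([2.89, -1.91, 0.49], [-0.0, 0.0, 0.084])
([2.72, -2.14, 0.49], [-0.0, 0.0, 0.084])
([2.54, -2.36, 0.48], [-0.001, 0.0, 0.084])
([2.33, -2.57, 0.48], [-0.0, 0.0, 0.084])
([2.1, -2.75, 0.48], [-0.0, 0.0, 0.083])
([1.87, -2.92, 0.48], [-0.001, 0.001, 0.084])
([1.62, -3.07, 0.49], [-0.0, 0.0, 0.083])
([1.36, -3.19, 0.48], [-0.001, 0.001, 0.084])
([1.08, -3.29, 0.48], [-0.0, 0.0, 0.083])
```

Call:
arm_command(series=[{"travel":[3.4,-0.3,0.5],"delta_rot":[0,0,0.084],"hand":0.8},{"travel":[3.4,-0.6,0.5],"delta_rot":[0,0,0.084],"hand":0.8},{"travel":[3.4,-0.8,0.5],"delta_rot":[0,0,0.084],"hand":0.8},{"travel":[3.3,-1.1,0.5],"delta_rot":[0,0,0.084],"hand":0.8},{"travel":[3.2,-1.4,0.5],"delta_rot":[0,0,0.084],"hand":0.8},{"travel":[3.0,-1.7,0.5],"delta_rot":[0,0,0.084],"hand":0.8},{"travel":[2.9,-1.9,0.5],"delta_rot":[0,0,0.084],"hand":0.8},{"travel":[2.7,-2.1,0.5],"delta_rot":[0,0,0.084],"hand":0.8},{"travel":[2.5,-2.4,0.5],"delta_rot":[0,0,0.084],"hand":0.8},{"travel":[2.3,-2.6,0.5],"delta_rot":[0,0,0.084],"hand":0.8},{"travel":[2.1,-2.7,0.5],"delta_rot":[0,0,0.084],"hand":0.8},{"travel":[1.9,-2.9,0.5],"delta_rot":[0,0,0.084],"hand":0.8},{"travel":[1.6,-2.8,0.5],"delta_rot":[0,0,0.084],"hand":0.8},{"travel":[1.0,-2.0,0.4],"delta_rot":[0,0,0.06],"hand":0.8},{"travel":[0.4,-1.0,0.2],"delta_rot":[0,0,0.03],"hand":0.8},{"travel":[0,0,0],"delta_rot":[0,0,0],"hand":0.8},{"travel":[0,0,0],"delta_rot":[0,0,0],"hand":0.8}])

```text
t: 12.45
ee_pos: [0.4574, 0.2456, 0.1477]
eef_rot: [0.986, 0.168, -0.016, -0.002]
contact_force: [0.3, 0.9, 0.4]
width: 0.0837
```

```bash
python3 - <<'E'
from h import *
s=status.get_state();print(s["width"],s["ee_pos"],s["contact_force"],s["joints"].round(2))
im=imaging.snapshot("wrist"); cv2.imwrite("pics/w7.png",im[:,:,::-1])
move([.461,.269,.1],-72)
E
```

```text
0.08374381755426177 [0.4574352  0.24561817 0.14773854] [0.29275351 0.89762484 0.36763702] [0.4  0.4  1.78 0.01 0.99 1.62]
travel cm [ 1.26 -2.06  4.76]
tool y heading -70.64 tilt [-0.0314 -0.0017 -0.9995]
rotvec 1 [-0.0084  0.0303  0.0239]
rotvec -1 [-0.0472 -0.0132 -3.1173]
```

View pics/w7.png

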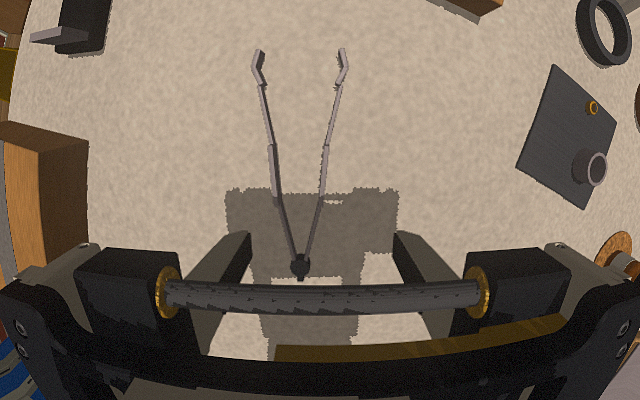

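```bash
python3 - <<'E'
from pk import *
zoom("pics/w7.png","pics/w7z.png",235,40,365,290,2.4)
im=cv2.imread("pics/w7.png")
cv2.imwrite("pics/w7z.png",np.hstack([cv2.resize(im[40:130,240:360],None,fx=3.3,fy=5,interpolation=2)[:450],cv2.resize(im[130:290,240:360],None,fx=3.3,fy=2.8,interpolation=2)[:450][:,:]][:2]) if 0 else cv2.resize(im[40:150,240:360],None,fx=5,fy=5,interpolation=2))
cv2.imwrite("pics/w7y.png",cv2.resize(im[140:285,245:355],None,fx=4,fy=4,interpolation=2))
E
```

```text
(no output)
```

View pics/w7z.png

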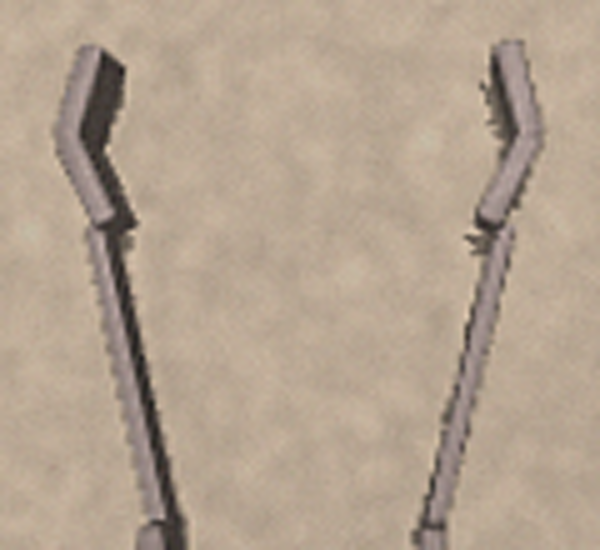

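View pics/w7y.png

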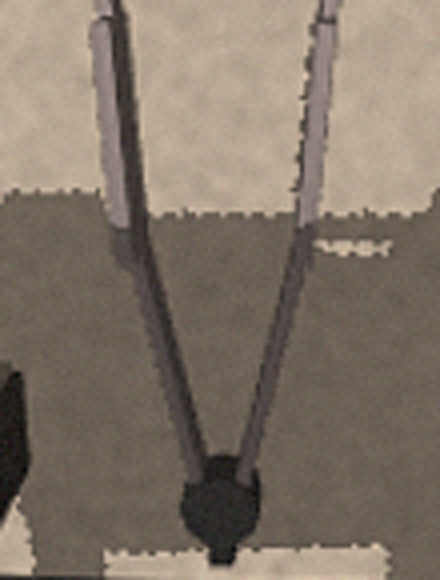

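```bash
python3 - <<'E'
from h import *
st=status.get_state()
a=lambda u,v,z: onz("wrist",240+u/5,40+v/5,z,st)
b=lambda u,v,z: onz("wrist",245+u/4,140+v/4,z,st)
jl,jr=a(57,140,.024),a(543,140,.024)
pl=[b(93,20,.028),b(112,227,.028)];pr=[b(338,20,.028),b(317,227,.028)]
print("jaws",jl,jr,np.linalg.norm(jl-jr),(jl+jr)/2)
print("plates",pl,pr,[np.linalg.norm(p-q) for p,q in zip(pl,pr)],np.mean(pl+pr,0), np.linalg.norm(pl[0]-pl[1]))
g=np.mean(pl+pr,0); j=(jl+jr)/2; h=b(222,500,.02); 
for x,y in((g,j),(h,j),(h,g)): d=y-x; print(np.linalg.norm(d),np.degrees(np.arctan2(d[1],d[0])))
print("hub",h)
d=jl-jr; print("perp",np.degrees(np.arctan2(d[1],d[0]))-90)
E
```

```text
jaws [0.54619508 0.34786503] [0.57396902 0.26273176] 0.08954923165624196 [0.56008205 0.3052984 ]
plates [array([0.48233501, 0.30903995]), array([0.43601979, 0.2900042 ])] [array([0.50065896, 0.25537747]), array([0.45241794, 0.24348916])] [np.float64(0.05670475098375804), np.float64(0.04932087464127281)] [0.46785793 0.2744777 ] 0.050074530285623794
0.09723787552798262 18.479291491936394
0.20044787634170932 18.60229901625387
0.10321043602702035 18.71818835619245
hub [0.37010645 0.24135606]
perp 18.06843148981791
```

```bash
python3 - <<'E'
from h import *
move([.461,.272,.08],-71.6)
E
```

```text
travel cm [ 1.42 -2.33  6.76]
tool y heading -70.64 tilt [-0.0314 -0.0017 -0.9995]
rotvec 1 [-0.0085  0.0303  0.0169]
rotvec -1 [-0.0473 -0.0134 -3.1243]
```

Call:
arm_command(series=[{"travel":[0.5,-0.8,1.5],"delta_rot":[-0.004,0.012,0.008],"hand":0.8},{"travel":[0.5,-0.8,2.0],"delta_rot":[-0.004,0.01,0.006],"hand":0.8},{"travel":[0.2,-0.4,1.5],"delta_rot":[0,0.005,0.002],"hand":0.8},{"travel":[0,0,0.5],"delta_rot":[0,0,0],"hand":0.8},{"travel":[0,0,0],"delta_rot":[0,0,0],"hand":0.8},{"travel":[0,0,0],"delta_rot":[0,0,0],"hand":0.8}])

```text
t: 13.1
ee_pos: [0.4626, 0.2643, 0.0917]
eef_rot: [0.987, 0.159, -0.001, 0.0]
contact_force: [0.7, 0.2, 0.8]
width: 0.0831
```

```bash
python3 - <<'E'
from h import *
s=status.get_state();print(s["width"],s["ee_pos"],s["contact_force"])
im=imaging.snapshot("wrist"); cv2.imwrite("pics/w8.png",im[:,:,::-1])
move([.461,.272,.03],-71.6)
E
```

```text
0.08314819400889846 [0.46261165 0.26426053 0.09174889] [0.67559945 0.21493706 0.77746551]
travel cm [ 0.09 -0.78  6.19]
tool y heading -71.66 tilt [-1.1e-03 -5.0e-04 -1.0e+00]
rotvec 1 [ 0.0001  0.0012 -0.001 ]
rotvec -1 [ 1.9000e-03 -2.0000e-04  3.1406e+00]
```

View pics/w8.png

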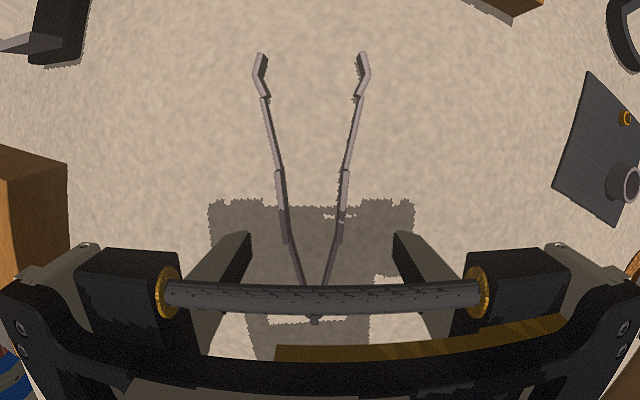

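```bash
python3 - <<'E'
from pk import *
im=cv2.imread("pics/w8.png"); cv2.imwrite("pics/w8z.png",cv2.resize(im[45:245,240:380],None,fx=4,fy=3,interpolation=2))
E
```

```text
(no output)
```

View pics/w8z.png

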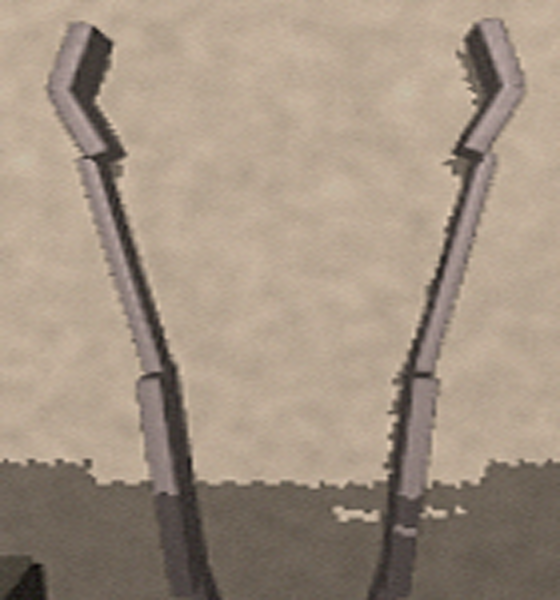

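```bash
python3 - <<'E'
from h import *
st=status.get_state()
a=lambda u,v,z: onz("wrist",240+u/4,45+v/3,z,st)
jl,jr=a(49,88,.024),a(525,86,.024); j=(jl+jr)/2
f=[a(137,375,.028),a(438,375,.028)]; r=[a(168,598,.028),a(412,598,.028)]
print(j,np.linalg.norm(jl-jr),f,r,np.linalg.norm(f[0]-f[1]),np.linalg.norm(r[0]-r[1]),np.linalg.norm(np.mean(f,0)-np.mean(r,0)))
g=np.mean(f+r,0);print(g,np.linalg.norm(j-g),np.degrees(np.arctan2(*(j-g)[::-1])))
h=np.radians(18.4); print(j-.105*np.array([np.cos(h),np.sin(h)]))
E
```

```text
[0.56149142 0.30625435] 0.08936893430577278 [array([0.48295837, 0.31007982]), array([0.5006769 , 0.25606323])] [array([0.42645189, 0.28746309]), array([0.44207769, 0.24066232])] 0.05684837885849714 0.049340427606421794 0.060610768076736626
[0.46304121 0.27356711] 0.10373475060751898 18.367092789711077
[0.46185944 0.2731112 ]
```

Grip at (0.4625, 0.2735), heading 18.4°. Align, then lower.

Call:
arm_command(series=[{"travel":[0.1,-0.8,1.5],"delta_rot":[0,0.001,-0.001],"hand":0.8},{"travel":[0,0,2.0],"delta_rot":[0,0,0],"hand":0.8},{"travel":[0,0,1.5],"delta_rot":[0,0,0],"hand":0.8},{"travel":[0,0,0.5],"delta_rot":[0,0,0],"hand":0.8},{"travel":[0,0,0],"delta_rot":[0,0,0],"hand":0.8},{"travel":[0,0,0],"delta_rot":[0,0,0],"hand":0.8}])

```text
t: 13.75
ee_pos: [0.462, 0.2741, 0.0349]
eef_rot: [0.987, 0.16, 0.002, -0.001]
contact_force: [-0.2, 0.3, 0.7]
width: 0.0833
```

```bash
python3 - <<'E'
from h import *
s=status.get_state();print(s["width"],s["ee_pos"],s["contact_force"])
move([.4625,.2735,.004],-71.6)
E
```

```text
0.08325031214222314 [0.46195479 0.27408296 0.03494781] [-0.22686353  0.33582251  0.67410886]
travel cm [0.02 0.07 3.09]
tool y heading -71.6 tilt [ 0.0036  0.0018 -1.    ]
rotvec 1 [-0.0006 -0.004  -0.0001]
rotvec -1 [-6.3000e-03  9.0000e-04  3.1415e+00]
```

Call:
arm_command(series=[{"travel":[0,0,0.8],"delta_rot":[0,-0.004,0],"hand":0.8},{"travel":[0,0,0.9],"delta_rot":[0,0,0],"hand":0.8},{"travel":[0,0,0.6],"delta_rot":[0,0,0],"hand":0.8},{"travel":[0,0,0.2],"delta_rot":[0,0,0],"hand":0.8},{"travel":[0,0,0],"delta_rot":[0,0,0],"hand":0.8}])

```text
t: 14.25
ee_pos: [0.4627, 0.2745, 0.0089]
eef_rot: [0.987, 0.16, 0.001, -0.001]
contact_force: [0.9, -0.7, -0.1]
width: 0.0837
```

```bash
python3 - <<'E'
from h import *
s=status.get_state();print(s["width"],s["ee_pos"],s["contact_force"])
move([.4625,.2735,.004],-71.6)
E
```

```text
0.08372450066514417 [0.46270818 0.27451515 0.00889303] [ 0.920252   -0.67059828 -0.08390194]
travel cm [-0.05  0.09  0.49]
tool y heading -71.61 tilt [ 0.0014  0.0014 -1.    ]
rotvec 1 [-0.0009 -0.0018 -0.0002]
rotvec -1 [-2.8000e-03  1.4000e-03  3.1414e+00]
```

Call:
arm_command(series=[{"travel":[0,0.1,0.4],"delta_rot":[-0.001,-0.002,0],"hand":0.8},{"travel":[0,0,0.1],"delta_rot":[0,0,0],"hand":0.6},{"travel":[0,0,0],"delta_rot":[0,0,0],"hand":0.4},{"travel":[0,0,0],"delta_rot":[0,0,0],"hand":0.25}], squeeze=20)

```text
t: 14.65
ee_pos: [0.4633, 0.2736, 0.0038]
eef_rot: [0.987, 0.16, 0.0, 0.0]
contact_force: [0.4, 0.2, 0.3]
width: 0.0641
```

```bash
python3 - <<'E'
from h import *
s=status.get_state();print(s["width"],s["ee_pos"],s["contact_force"])
im=imaging.snapshot("wrist"); cv2.imwrite("pics/w9.png",im[:,:,::-1])
move([.4625,.2735,.004],-71.6)
E
```

```text
0.06405674255517066 [0.46330806 0.27356438 0.00378589] [0.42224821 0.1869321  0.31623982]
travel cm [-0.08 -0.02 -0.02]
tool y heading -71.61 tilt [ 3.e-04 -0.e+00 -1.e+00]
rotvec 1 [ 0.0001 -0.0003 -0.0002]
rotvec -1 [-4.0000e-04 -2.0000e-04  3.1414e+00]
```

View pics/w9.png

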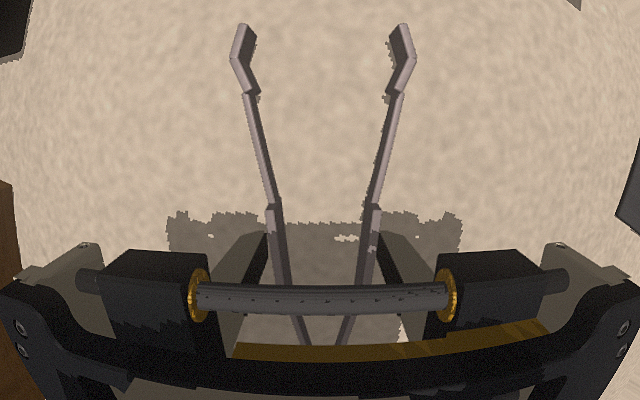

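Call:
arm_command(series=[{"travel":[0,0,0],"delta_rot":[0,0,0],"hand":0.15},{"travel":[0,0,0],"delta_rot":[0,0,0],"hand":0.1},{"travel":[0,0,0],"delta_rot":[0,0,0],"hand":0.05},{"travel":[0,0,0],"delta_rot":[0,0,0],"hand":0.02},{"travel":[0,0,0],"delta_rot":[0,0,0],"hand":0.02},{"travel":[0,0,0],"delta_rot":[0,0,0],"hand":0.02}])

```text
t: 15.3
ee_pos: [0.4634, 0.2736, 0.004]
eef_rot: [0.987, 0.16, 0.0, -0.0]
contact_force: [0.7, 0.3, -1.0]
width: 0.0478
```

```bash
python3 - <<'E'
from h import *
s=status.get_state();print(s["width"],s["ee_pos"],s["contact_force"])
move([.4625,.2735,.004],-71.6)
E
```

```text
0.047754262957044054 [0.46338124 0.27364269 0.00399477] [ 0.71200351  0.26796196 -0.98364919]
travel cm [-0.09 -0.01 -0.  ]
tool y heading -71.61 tilt [ 6.e-04  1.e-04 -1.e+00]
rotvec 1 [ 0.0001 -0.0006 -0.0002]
rotvec -1 [-1.0000e-03 -1.0000e-04  3.1414e+00]
```

Squeezed to 47.8 mm. Lift gently ~10 cm.

Call:
arm_command(series=[{"travel":[0,0,-0.5],"delta_rot":[0,0,0],"hand":0.02},{"travel":[0,0,-1.0],"delta_rot":[0,0,0],"hand":0.02},{"travel":[0,0,-1.5],"delta_rot":[0,0,0],"hand":0.02},{"travel":[0,0,-1.8],"delta_rot":[0,0,0],"hand":0.02},{"travel":[0,0,-1.8],"delta_rot":[0,0,0],"hand":0.02},{"travel":[0,0,-1.8],"delta_rot":[0,0,0],"hand":0.02},{"travel":[0,0,-1.2],"delta_rot":[0,0,0],"hand":0.02},{"travel":[0,0,-0.5],"delta_rot":[0,0,0],"hand":0.02},{"travel":[0,0,0],"delta_rot":[0,0,0],"hand":0.02},{"travel":[0,0,0],"delta_rot":[0,0,0],"hand":0.02}])

```text
t: 16.3
ee_pos: [0.4628, 0.2734, 0.1129]
eef_rot: [0.987, 0.16, 0.001, -0.0]
contact_force: [-0.4, 0.5, -2.2]
width: 0.0476
```

```bash
python3 - <<'E'
from h import *
s=status.get_state();print(s["width"],s["ee_pos"],s["contact_force"])
im=imaging.snapshot("wrist"); cv2.imwrite("pics/w10.png",im[:,:,::-1])
im=imaging.snapshot("side"); cv2.imwrite("pics/s10.png",cv2.resize(np.ascontiguousarray(im[180:380,250:570,::-1]),None,fx=2.4,fy=2.4,interpolation=2))
plan([.495,-.057,.12],down(-90),12)
E
```

```text
0.04764062286813817 [0.46281862 0.27343099 0.11290893] [-0.4205163   0.50444    -2.24479174]
([-0.61, 2.7, -0.06], [-0.0, -0.0, 0.027])
([-0.54, 2.71, -0.06], [-0.0, -0.0, 0.027])
([-0.47, 2.73, -0.06], [-0.0, -0.0, 0.027])
([-0.39, 2.74, -0.06], [-0.0, -0.0, 0.027])
([-0.32, 2.75, -0.06], [-0.0, -0.0, 0.027])
([-0.24, 2.75, -0.06], [-0.0, -0.0, 0.027])
([-0.17, 2.76, -0.06], [-0.0, -0.0, 0.026])
([-0.1, 2.76, -0.06], [-0.0, -0.0, 0.027])
([-0.02, 2.77, -0.07], [-0.0, -0.0, 0.026])
([0.05, 2.77, -0.06], [-0.0, -0.0, 0.027])
([0.12, 2.76, -0.07], [-0.0, -0.0, 0.026])
([0.19, 2.76, -0.06], [-0.0, -0.001, 0.027])
```

View pics/w10.png

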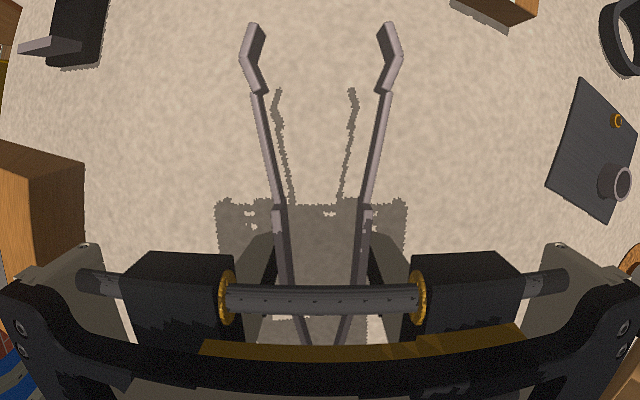

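View pics/s10.png

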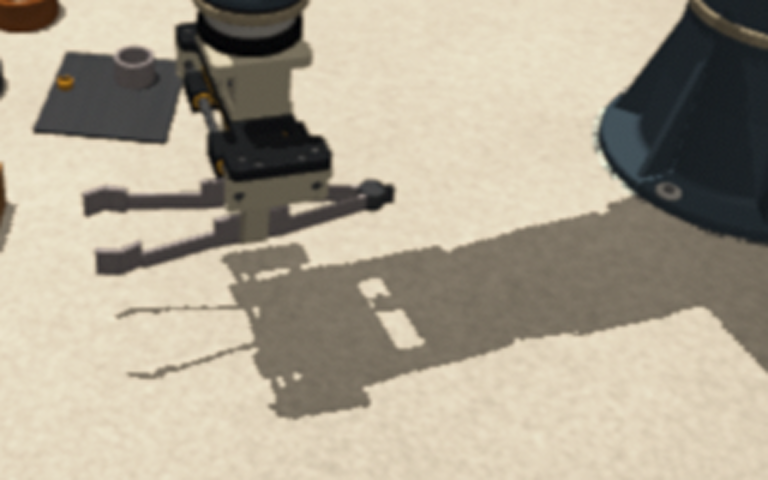

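Call:
arm_command(series=[{"travel":[-0.3,0.9,0],"delta_rot":[0,0,0.01],"hand":0.02},{"travel":[-0.4,1.8,0],"delta_rot":[0,0,0.02],"hand":0.02},{"travel":[-0.5,2.5,0],"delta_rot":[0,0,0.027],"hand":0.02},{"travel":[-0.4,2.7,-0.1],"delta_rot":[0,0,0.027],"hand":0.02},{"travel":[-0.4,2.7,-0.1],"delta_rot":[0,0,0.027],"hand":0.02},{"travel":[-0.3,2.7,-0.1],"delta_rot":[0,0,0.027],"hand":0.02},{"travel":[-0.2,2.7,-0.1],"delta_rot":[0,0,0.027],"hand":0.02},{"travel":[-0.1,2.7,-0.1],"delta_rot":[0,0,0.027],"hand":0.02},{"travel":[0,2.7,-0.1],"delta_rot":[0,0,0.027],"hand":0.02},{"travel":[0,2.7,-0.1],"delta_rot":[0,0,0.027],"hand":0.02},{"travel":[0.1,2.7,-0.1],"delta_rot":[0,0,0.025],"hand":0.02},{"travel":[0.1,2.3,-0.1],"delta_rot":[0,0,0.02],"hand":0.02},{"travel":[0.1,1.5,0],"delta_rot":[0,0,0.02],"hand":0.02},{"travel":[0,0.7,0],"delta_rot":[0,0,0.01],"hand":0.02},{"travel":[0,0,0],"delta_rot":[0,0,0],"hand":0.02},{"travel":[0,0,0],"delta_rot":[0,0,0],"hand":0.02}])

```text
t: 18.0
ee_pos: [0.4855, -0.0599, 0.1149]
eef_rot: [1.0, -0.01, -0.006, 0.001]
contact_force: [0.3, -0.0, -1.8]
width: 0.0474
```

```bash
python3 - <<'E'
from h import *
s=status.get_state();print(s["width"],s["ee_pos"],s["contact_force"])
im=imaging.snapshot("wrist"); cv2.imwrite("pics/w11.png",im[:,:,::-1])
move([.495,-.057,.12],-90)
E
```

```text
0.04735621488137925 [ 0.48546897 -0.05992994  0.11490081] [ 0.265148   -0.03325158 -1.79859629]
travel cm [ 0.94 -0.3  -0.52]
tool y heading -91.17 tilt [-0.013  -0.0017 -0.9999]
rotvec 1 [ 0.0019  0.013  -0.0204]
rotvec -1 [ 2.0300e-02 -2.9000e-03  3.1211e+00]
```

View pics/w11.png

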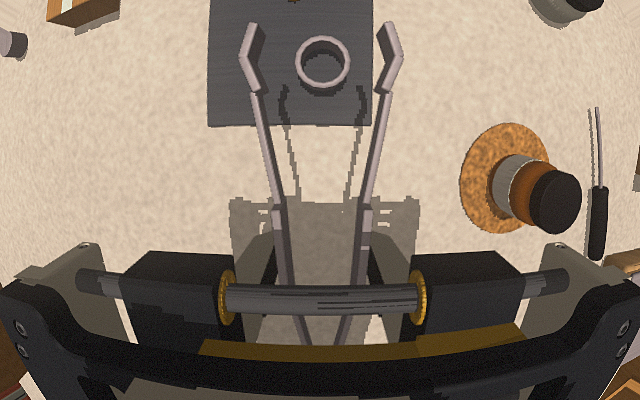

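```bash
python3 - <<'E'
from pk import *
zoom("pics/w11.png","pics/w11z.png",230,10,410,110,4.4)
E
```

```text
(no output)
```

View pics/w11z.png

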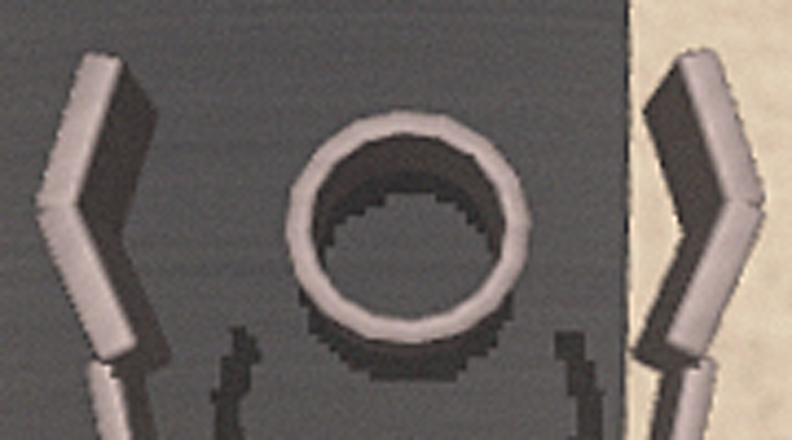

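```bash
cat > fit.py <<'E'
from h import *
def rep(st,f,x0,y0,ring,L,R,pts={},ztop=.020,zring=.036):
    a=lambda u,v,z: onz("wrist",x0+u/f,y0+v/f,z,st)
    zt=st["ee_pos"][2]+ztop; rc=a(*ring,zring); l,r=a(*L,zt),a(*R,zt); m=(l+r)/2
    Rm=Ro.from_quat(st["eef_rot"]).as_matrix()
    print("ring",rc,"jaw mid",m,"w",np.linalg.norm(l-r),"in tool xy",(Rm.T@np.append(m-st["ee_pos"][:2],ztop))[:2])
    d=rc-m; print("d world mm",d*1000,"heading perp",np.degrees(np.arctan2(*(l-r)[::-1]))-90)
    for k,(p,q) in pts.items(): print(k,np.linalg.norm(a(*p,zt)-a(*q,zt)))
E
python3 - <<'E'
from fit import *
st=status.get_state()
rep(st,4.4,230,10,(407.5,227.5),(38,205),(765,202),{"inner v":((78,205),(724,202)),"front":((124,57),(680,57)),"rear":((135,350),(668,350))})
E
```

```text
ring [ 0.60122412 -0.06196283] jaw mid [ 0.58863646 -0.06063527] w 0.07768829743396688 in tool xy [ 0.10290216 -0.00120566]
d world mm [12.58765946 -1.32755694] heading perp -0.9948203720805537
inner v 0.06868848888685913
front 0.05929475931000353
rear 0.05635584855479368
```

Call:
arm_command(series=[{"travel":[0.5,0,0.5],"delta_rot":[0.002,0.007,0],"hand":0.02},{"travel":[0.5,0.1,1.2],"delta_rot":[0,0.006,0],"hand":0.02},{"travel":[0.2,0,1.2],"delta_rot":[0,0,0],"hand":0.02},{"travel":[0,0,0.4],"delta_rot":[0,0,0],"hand":0.02},{"travel":[0,0,0],"delta_rot":[0,0,0],"hand":0.02},{"travel":[0,0,0],"delta_rot":[0,0,0],"hand":0.02}])

```text
t: 18.65
ee_pos: [0.4981, -0.0583, 0.0793]
eef_rot: [1.0, -0.008, 0.0, -0.0]
contact_force: [-1.0, 0.3, -1.1]
width: 0.0477
```

```bash
python3 - <<'E'
from pk import *
s=status.get_state();print(s["width"],s["ee_pos"],s["contact_force"])
im=imaging.snapshot("wrist"); cv2.imwrite("pics/w12.png",im[:,:,::-1])
move([.495,-.057,.12],-90)
zoom("pics/w12.png","pics/w12z.png",230,0,410,110,4.4)
E
```

```text
0.04767867288503511 [ 0.49813447 -0.05828653  0.07928335] [-0.96400065  0.33811757 -1.10192167]
travel cm [-0.31 -0.13 -4.06]
tool y heading -90.92 tilt [ 7.e-04  7.e-04 -1.e+00]
rotvec 1 [-0.0007 -0.0007 -0.016 ]
rotvec -1 [-1.1000e-03  1.1000e-03  3.1256e+00]
```

View pics/w12z.png

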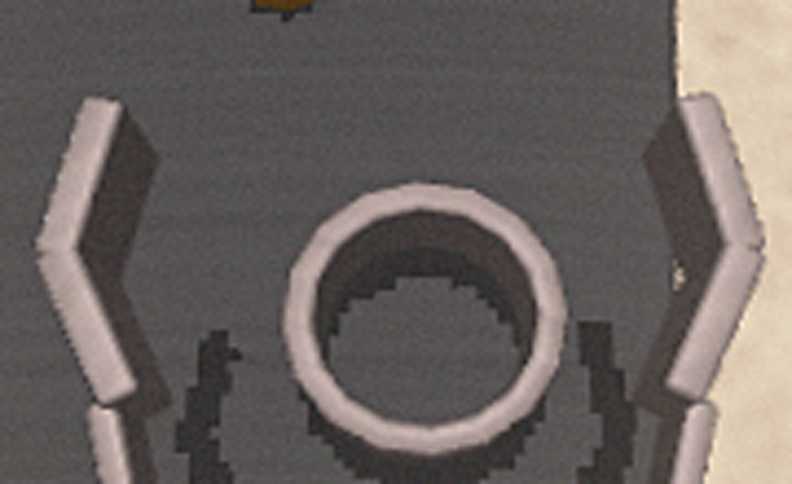

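```bash
python3 - <<'E'
from fit import *
st=status.get_state()
rep(st,4.4,230,0,(425,318),(37,248),(766,245))
E
```

```text
ring [ 0.60135949 -0.06216011] jaw mid [ 0.60148029 -0.05875713] w 0.07867872147782655 in tool xy [ 0.1033306  -0.00123428]
d world mm [-0.12080008 -3.40297501] heading perp -0.7764069243614671
```

Call:
arm_command(series=[{"travel":[0,0.2,0.5],"delta_rot":[-0.001,-0.001,0],"hand":0.02},{"travel":[0,0.1,0.9],"delta_rot":[0,0,0],"hand":0.02},{"travel":[0,0,0.6],"delta_rot":[0,0,0],"hand":0.02},{"travel":[0,0,0],"delta_rot":[0,0,0],"hand":0.02},{"travel":[0,0,0],"delta_rot":[0,0,0],"hand":0.02}])

```text
t: 19.2
ee_pos: [0.4983, -0.0618, 0.0581]
eef_rot: [1.0, -0.008, 0.0, 0.0]
contact_force: [0.8, 0.9, -0.6]
width: 0.0475
```

```bash
python3 - <<'E'
from pk import *
s=status.get_state();print(s["width"],s["ee_pos"],s["contact_force"])
im=imaging.snapshot("wrist"); cv2.imwrite("pics/w13.png",im[:,:,::-1])
im=imaging.snapshot("side"); cv2.imwrite("pics/s13.png",im[:,:,::-1])
zoom("pics/s13.png","pics/s13z.png",250,170,430,270,4.4)
zoom("pics/w13.png","pics/w13z.png",230,0,410,110,4.4)
move([.495,-.057,.12],-90)
E
```

```text
0.04749166260117871 [ 0.49826318 -0.06177143  0.05814519] [ 0.79096037  0.88470625 -0.64899738]
travel cm [-0.34 -0.46 -6.17]
tool y heading -90.93 tilt [ 8.e-04 -6.e-04 -1.e+00]
rotvec 1 [ 0.0006 -0.0008 -0.0162]
rotvec -1 [-1.3000e-03 -1.0000e-03  3.1254e+00]
```

View pics/w13z.png

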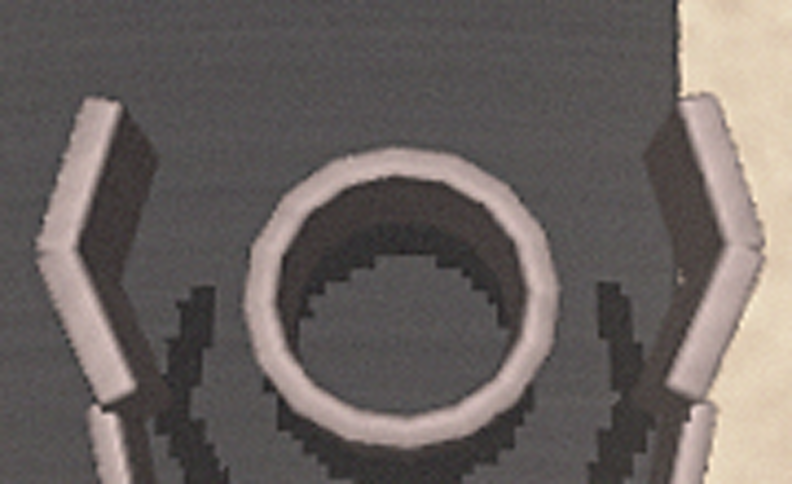

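View pics/s13z.png

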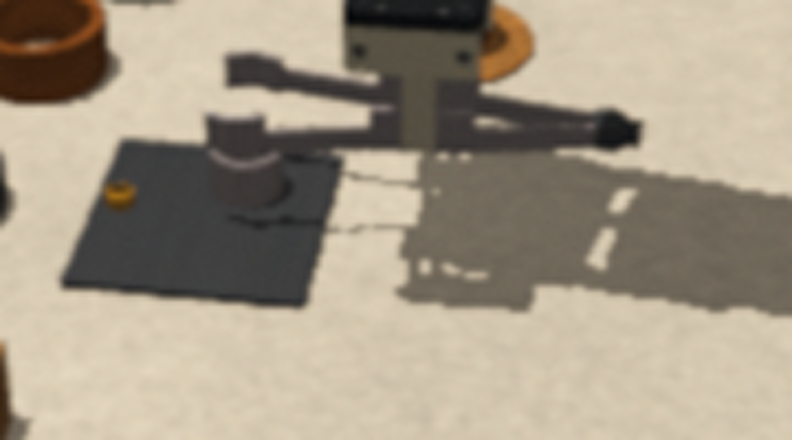

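```bash
python3 - <<'E'
from fit import *
st=status.get_state()
rep(st,4.4,230,0,(401,298),(37,248),(766,246))
E
```

```text
ring [ 0.60129459 -0.0620524 ] jaw mid [ 0.60161641 -0.0621697 ] w 0.07868321418082311 in tool xy [ 0.10327558 -0.0012212 ]
d world mm [-0.32182472  0.11729725] heading perp -0.8525683787690497
```

Call:
arm_command(series=[{"travel":[0,0,0.6],"delta_rot":[0,-0.001,0],"hand":0.02},{"travel":[0,0,0.8],"delta_rot":[0,0,0],"hand":0.02},{"travel":[0,0,0.7],"delta_rot":[0,0,0],"hand":0.02},{"travel":[0,0,0.3],"delta_rot":[0,0,0],"hand":0.02},{"travel":[0,0,0],"delta_rot":[0,0,0],"hand":0.02},{"travel":[0,0,0],"delta_rot":[0,0,0],"hand":0.02}])

```text
t: 19.9
ee_pos: [0.4984, -0.0617, 0.0321]
eef_rot: [1.0, -0.008, -0.0, 0.0]
contact_force: [0.3, -1.0, -1.5]
width: 0.0477
```

```bash
python3 - <<'E'
from pk import *
s=status.get_state();print(s["width"],s["ee_pos"],s["contact_force"])
im=imaging.snapshot("wrist"); cv2.imwrite("pics/w14.png",im[:,:,::-1])
zoom("pics/w14.png","pics/w14z.png",230,0,410,110,4.4)
move([.4983,-.0617,.0135],-90.9)
E
```

```text
0.047719744908805 [ 0.49838728 -0.0617243   0.03214517] [ 0.2572626  -0.97346749 -1.52920838]
travel cm [-0.01 -0.    1.87]
tool y heading -90.92 tilt [-2.e-04 -7.e-04 -1.e+00]
rotvec 1 [ 0.0007  0.0002 -0.0003]
rotvec -1 [ 3.0000e-04 -1.0000e-03  3.1413e+00]
```

View pics/w14z.png

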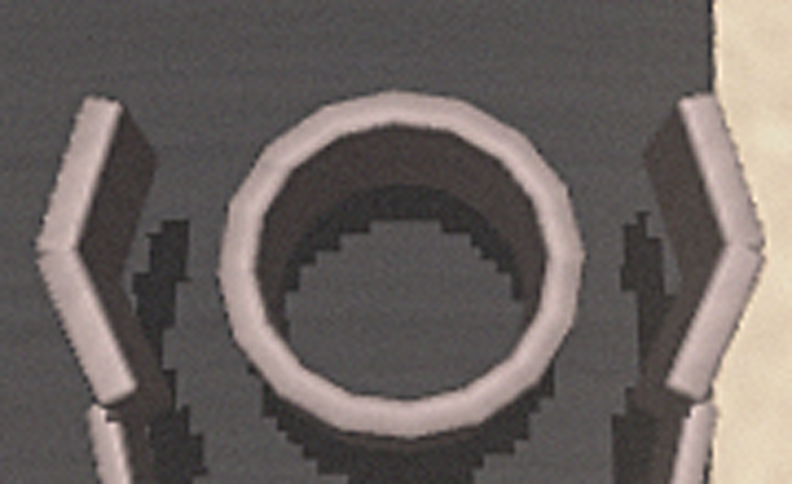

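Centred between the jaws. Go down to TCP z ≈ 14 mm.

Call:
arm_command(series=[{"travel":[0,0,0.6],"delta_rot":[0.001,0,0],"hand":0.02},{"travel":[0,0,0.6],"delta_rot":[0,0,0],"hand":0.02},{"travel":[0,0,0.4],"delta_rot":[0,0,0],"hand":0.02},{"travel":[0,0,0],"delta_rot":[0,0,0],"hand":0.02},{"travel":[0,0,0],"delta_rot":[0,0,0],"hand":0.02}])

```text
t: 20.45
ee_pos: [0.4986, -0.0618, 0.015]
eef_rot: [1.0, -0.008, 0.0, -0.0]
contact_force: [-0.1, 0.8, -1.0]
width: 0.0478
```

```bash
python3 - <<'E'
from pk import *
s=status.get_state();print(s["width"],s["ee_pos"],s["contact_force"])
im=imaging.snapshot("wrist"); cv2.imwrite("pics/w15.png",im[:,:,::-1])
zoom("pics/w15.png","pics/w15z.png",230,0,410,110,4.4)
move([.4983,-.0617,.0135],-90.9)
E
```

```text
0.047842189433783044 [ 0.49860103 -0.06176047  0.0149989 ] [-0.12602022  0.7731729  -0.97513626]
travel cm [-0.03 -0.01  0.15]
tool y heading -90.92 tilt [ 4.e-04  3.e-04 -1.e+00]
rotvec 1 [-0.0003 -0.0004 -0.0004]
rotvec -1 [-6.0000e-04  5.0000e-04  3.1412e+00]
```

View pics/w15z.png

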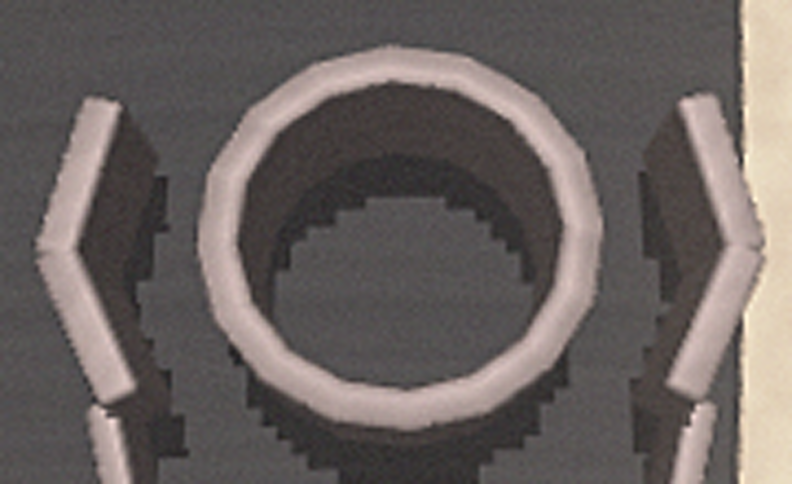

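Call:
arm_command(series=[{"travel":[0,0,0.1],"delta_rot":[0,0,0],"hand":-0.05},{"travel":[0,0,0],"delta_rot":[0,0,0],"hand":-0.1},{"travel":[0,0,0],"delta_rot":[0,0,0],"hand":-0.15},{"travel":[0,0,0],"delta_rot":[0,0,0],"hand":-0.2},{"travel":[0,0,0],"delta_rot":[0,0,0],"hand":-0.25},{"travel":[0,0,0],"delta_rot":[0,0,0],"hand":-0.3},{"travel":[0,0,0],"delta_rot":[0,0,0],"hand":-0.5},{"travel":[0,0,0],"delta_rot":[0,0,0],"hand":-0.5}], squeeze=40)

```text
t: 21.3
ee_pos: [0.4989, -0.0618, 0.0145]
eef_rot: [1.0, -0.008, 0.001, -0.0]
contact_force: [-0.1, -0.3, -1.8]
width: 0.0363
```

```bash
python3 - <<'E'
from pk import *
s=status.get_state();print(s["width"],s["ee_pos"],s["contact_force"])
im=imaging.snapshot("wrist"); cv2.imwrite("pics/w16.png",im[:,:,::-1])
zoom("pics/w16.png","pics/w16z.png",230,0,410,110,4.4)
move([.4983,-.0617,.0135],-90.9)
E
```

```text
0.03630946126861415 [ 0.49894897 -0.06181748  0.01447763] [-0.14116538 -0.27413582 -1.84556417]
travel cm [-0.06 -0.01  0.1 ]
tool y heading -90.91 tilt [ 1.4e-03  1.0e-04 -1.0e+00]
rotvec 1 [-0.0001 -0.0014 -0.0002]
rotvec -1 [-2.2000e-03  2.0000e-04  3.1413e+00]
```

View pics/w16z.png

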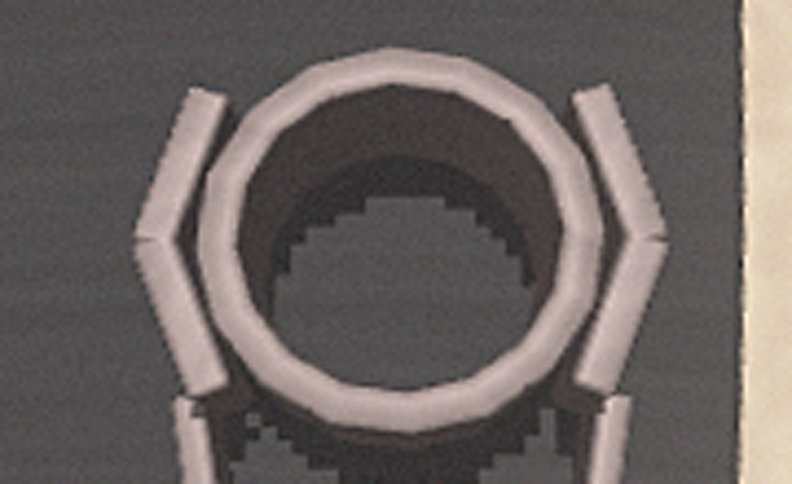

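Call:
arm_command(series=[{"travel":[0,0,0],"delta_rot":[0,-0.001,0],"hand":-0.7},{"travel":[0,0,0],"delta_rot":[0,0,0],"hand":-0.7},{"travel":[0,0,0],"delta_rot":[0,0,0],"hand":-0.7},{"travel":[0,0,-0.3],"delta_rot":[0,0,0],"hand":-0.7},{"travel":[0,0,-0.5],"delta_rot":[0,0,0],"hand":-0.7},{"travel":[0,0,-0.5],"delta_rot":[0,0,0],"hand":-0.7},{"travel":[0,0,0],"delta_rot":[0,0,0],"hand":-0.7},{"travel":[0,0,0],"delta_rot":[0,0,0],"hand":-0.7}], squeeze=45)

```text
t: 22.15
ee_pos: [0.4984, -0.0617, 0.0286]
eef_rot: [1.0, -0.008, -0.0, -0.0]
contact_force: [-0.0, 0.0, -2.6]
width: 0.0357
```

```bash
python3 - <<'E'
from pk import *
s=status.get_state();print(s["width"],s["ee_pos"],s["contact_force"])
im=imaging.snapshot("wrist"); cv2.imwrite("pics/w17.png",im[:,:,::-1])
im=imaging.snapshot("side"); cv2.imwrite("pics/s17.png",im[:,:,::-1])
zoom("pics/s17.png","pics/s17z.png",250,170,430,270,4.4)
zoom("pics/w17.png","pics/w17z.png",230,0,410,110,4.4)
move([.4983,-.0617,.1135],-90.9)
E
```

```text
0.03570530719117116 [ 0.498408   -0.06172201  0.02856157] [-0.03906409  0.02357792 -2.59650874]
travel cm [-0.02 -0.01 -8.51]
tool y heading -90.92 tilt [-1.e-03  4.e-04 -1.e+00]
rotvec 1 [-0.0003  0.001  -0.0003]
rotvec -1 [1.5000e-03 5.0000e-04 3.1413e+00]
```

View pics/w17z.png

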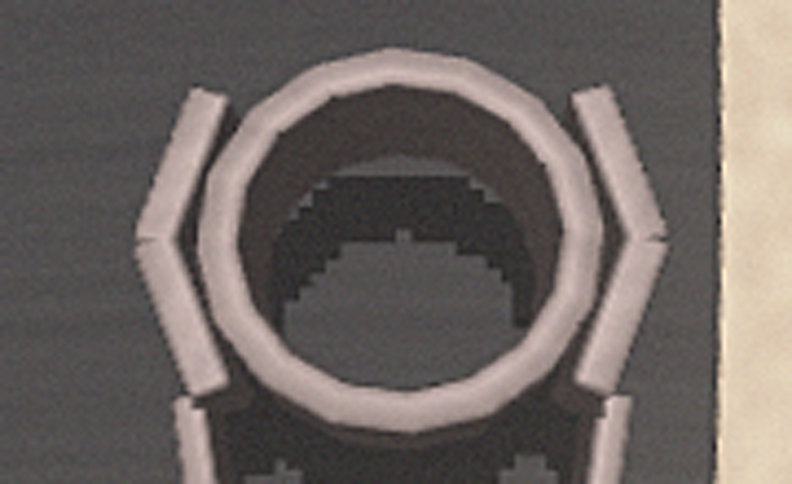

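View pics/s17z.png

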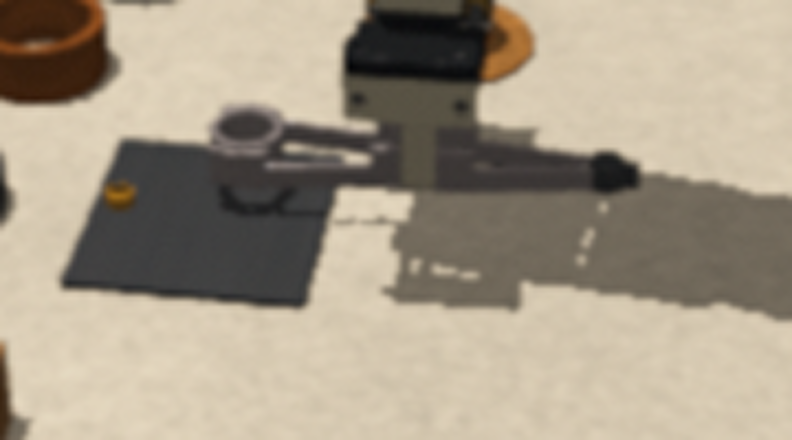

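Call:
arm_command(series=[{"travel":[0,0,-0.5],"delta_rot":[0,0,0],"hand":-0.7},{"travel":[0,0,-0.9],"delta_rot":[0,0,0],"hand":-0.7},{"travel":[0,0,-1.0],"delta_rot":[0,0,0],"hand":-0.7},{"travel":[0,0,-1.0],"delta_rot":[0,0,0],"hand":-0.7},{"travel":[0,0,-1.0],"delta_rot":[0,0,0],"hand":-0.7},{"travel":[0,0,-1.0],"delta_rot":[0,0,0],"hand":-0.7},{"travel":[0,0,-1.0],"delta_rot":[0,0,0],"hand":-0.7},{"travel":[0,0,-0.8],"delta_rot":[0,0,0],"hand":-0.7},{"travel":[0,0,-0.5],"delta_rot":[0,0,0],"hand":-0.7},{"travel":[0,0,-0.2],"delta_rot":[0,0,0],"hand":-0.7},{"travel":[0,0,0],"delta_rot":[0,0,0],"hand":-0.7},{"travel":[0,0,0],"delta_rot":[0,0,0],"hand":-0.7}])

```text
t: 23.45
ee_pos: [0.4984, -0.0617, 0.1152]
eef_rot: [1.0, -0.008, -0.0, -0.0]
contact_force: [-0.5, 0.4, -2.8]
width: 0.0357
```

```bash
python3 - <<'E'
from pk import *
s=status.get_state();print(s["width"],s["ee_pos"],s["contact_force"])
im=imaging.snapshot("wrist"); cv2.imwrite("pics/w18.png",im[:,:,::-1])
im=imaging.snapshot("side"); cv2.imwrite("pics/s18.png",im[:,:,::-1])
zoom("pics/s18.png","pics/s18z.png",230,130,430,270,4)
move([.4983,-.0617,.1145],-90.9)
E
```

```text
0.035744761372529 [ 0.49843721 -0.06173711  0.11520599] [-0.53983355  0.39854443 -2.80181342]
travel cm [-0.01  0.    0.06]
tool y heading -90.92 tilt [-3.e-04  2.e-04 -1.e+00]
rotvec 1 [-0.0002  0.0003 -0.0003]
rotvec -1 [4.0000e-04 4.0000e-04 3.1413e+00]
```

View pics/w18.png

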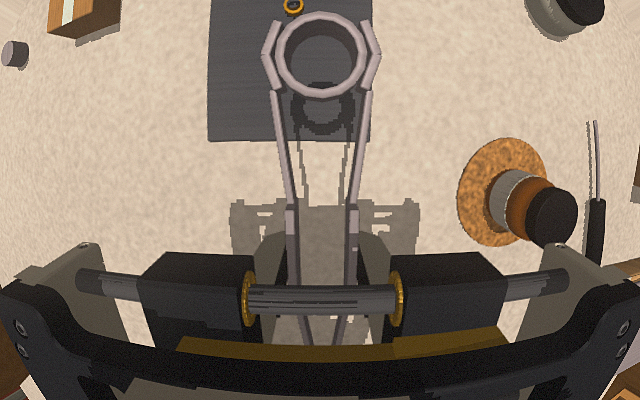

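View pics/s18z.png

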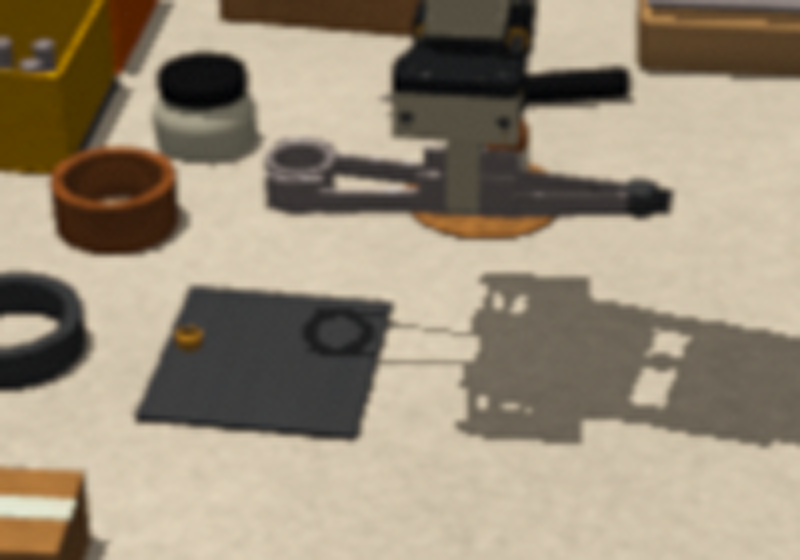

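Call:
arm_command(series=[{"travel":[0,0,0],"delta_rot":[0,0,0],"hand":-0.7},{"travel":[0,0,0],"delta_rot":[0,0,0],"hand":-0.7},{"travel":[0,0,0],"delta_rot":[0,0,0],"hand":-0.7},{"travel":[0,0,0],"delta_rot":[0,0,0],"hand":-0.7},{"travel":[0,0,0],"delta_rot":[0,0,0],"hand":-0.7}])

```text
t: 24.05
ee_pos: [0.498, -0.0617, 0.1143]
eef_rot: [1.0, -0.008, -0.001, -0.0]
contact_force: [-0.1, -0.4, -2.7]
width: 0.0353
```

```bash
python3 - <<'E'
from pk import *
from cell import manip
st=status.get_state()
im=imaging.snapshot("wrist"); a=cv2.imread("pics/w18.png")
print("diff",np.abs(im[0:110,250:400,::-1].astype(int)-a[0:110,250:400]).mean(),st["width"],st["ee_pos"],st["t"])
print("mat by wrist",onz("wrist",503,192,.004,st))
print(manip.close_job())
E
```

```text
diff 3.7645656565656567 0.03534885017656192 [ 0.4979867  -0.06165149  0.11426758] 24.05
mat by wrist [ 0.50042653 -0.24853545]
the job is handed in; nothing more can be done
None
```

I moved the jar onto the cork mat, then gripped the ring in the tongs and handed the job in at about 24 s with the ring still held up. The interface gave no verdict.

- **Jar:** I released it at about (0.497, −0.252). The mat centre measured (0.497, −0.255) from the top camera, (0.497, −0.249) from the side and (0.500, −0.249) from the wrist. With 30 mm of spare mat all round, a 5 mm error still leaves the jar wholly on it. It stands upright in the pictures taken after release.
- **Ring:** The tongs' finger plates read 35.3 mm apart, against 36 mm expected when closed on the ring. The wrist force was about 2.7 N downward, which matches the weight of the tongs plus the ring. The arm rose 100 mm after the jaws closed, so the ring's foot is about 100 mm above the plate. Only the tongs' jaws came near it.
- **Stability:** The height, grip and wrist picture barely changed over the last half second before hand-in.
- **Disagreements:** The cameras differed by up to 5 mm on the ring and mat positions. I corrected this by measuring ring and jaws together in the wrist pictures on the way down.
- **Not checked:** I saw nothing else move in the last pictures, but I did not measure the other objects.

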